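# Load the teeth into a casting flask and probe its joint

## Robot

A 6-joint arm with a two-finger parallel gripper is mounted at the origin on the work surface. World frame = base frame: x ahead of the robot, y to its left, z up, the work surface at z = 0. Lengths are in m, angles in rad, forces in N, time in s.
With the tool pointing down it reaches from about 0.15 to 0.775 m from the base axis. Payload 6.1 kg.
Tool frame: the origin (TCP) lies at the very end of the fingers, on their centre line; the grasp point (between the pads) lies 19 mm behind it; z points along the fingers, y is the line along which they close (so a half turn about z gives the same grasp; the last joint's range is limited). The gripper opens to 85 mm and grips with 20 to 120 N. Pads are 22 mm wide; open, the fingers measure 114 mm over their backs; the gripper's body (76 mm by 85 mm) begins 54 mm behind the grasp point. The pads swing forward as they close: fully open they stand 13 mm farther back than shut.
Start: joints at [1.281, 0.126, -0.04, 1.405, 0, 1.571], TCP at [0.15, 0.503, 0.231] pointing down, gripper open.
Joint ranges: [-2.72, 2.72], [-0.95, 1.95], [-1.27, 1.35], [-1.78, 2.02], [-1.46, 1.47], [-3.14, 3.14]. Speed limits (rad/s): [2.39, 2.39, 3.01, 3.14, 3.14, 3.14].

## Interface

Orientations are given as a 3x3 rotation matrix whose columns are the frame's x, y, z axes.
In Python, from bench import read_state, capture, finish_job gives the robot as it stands.
- The arm moves only by the shell command python3 -m pendant 'ROWS' [FORCE]. ROWS is JSON, a list of rows, each an object of numbers: "wx", "wy", "wz": the turn, a rotation vector about the tool's x, y, z in rad; "dx", "dy", "dz": the shift along the tool's x, y, z in mm; "hand": the finger opening in mm, from 0 to 85.4. In form: [{"wx": .., "wy": .., "wz": .., "dx": .., "dy": .., "dz": .., "hand": ..}, ...]. A call has exactly 8 rows; each row is the pose to reach, as a shift and turn from the pose commanded when the call began, along the tool's axes at that moment; what a row does not reach only later rows make up. A row lasts 1/12 s, in which the tool goes at most 41.7 mm and 7.16 degrees, less where a joint would pass 70% of its speed; a pose out of reach is approached as far as the arm can. A call with a gripper value outside its range is refused whole. The fingers move at their own pace and stop on an object; FORCE is the grip in N (left out, the last holds). Time passes only in rows, so rows that repeat a pose let the fingers close, or fill a call up. It gives the time, the measured TCP pose, the force, the opening and the grip force at its end, in the units of the state.
- read_state(): the state, without advancing time (a new reading comes with each control period).
- capture(name): name is "side" or "top" or "wrist"; returns a dict with "color" (400x640x3 uint8, red, green, blue), "z_map" (400x640 float32, m along the optical axis (not along the pixel's ray), 0 where there is no reading), "K" (3x3 intrinsics, pixels), "origin" and "rotation" of the camera in the world. Camera axes: x right, y up, looking along -z (the intrinsics and any distortion apply to the point x, -y, -z); pixel columns grow to the right and rows downward; lengths in m; the calibration is good to about 2 mm. A picture is of the moment at which its call begins.
- finish_job(): hands the job in; it is judged then, once.
The state is a dict: "clock": time; "qpos": joint angles; "dq": joint speeds; "joint_torque": joint torques, N m; "position": TCP position; "eef_rot": TCP orientation; "wrist_force": force on the tool from outside, world axes, zero at the start; "torque": the same for the moment, N m; "width": opening from 0.0 (shut) to 1.0 (fully open); "gripper_force": force on a finger pad.
Only numpy, scipy, OpenCV 4.12 (cv2) and the standard library are available. Lean on these libraries where they do the work, as an engineer would, in place of code of your own. Each camera call takes 0.05 s, during which the arm holds its last target. There are 200 camera calls.

## Task

Open the tooth case by lifting its lid until it rests on its stop, and move every tooth in it to the hollow plaster bed of the round flask, lying on the bed's floor and not on one another. Then take the stylus from its holder and, with its tip down in the joint between plaster and metal ring, trace slowly (about 2 to 3 cm/s) and without pressing hard once all the way round, starting and ending at the brass stud and going counter-clockwise seen from above. Finally stand the stylus fully back in its holder, leave the lid open and all teeth in the bed, and do not disturb the cup, the spirit lamp or the bottle.

Things in the scene. Friction and masses are not known exactly. Their poses are not given: they have to be found in the camera images.
- case: White tooth case, fixed, 150 (x) x 190 (y) x 50 mm high, walls 5 mm. Origin: centre of underside; -x is its front (to the robot), +x the hinge side. Inside, a grey insert (top 27 mm above the underside) has five pockets 17 x 15 mm, 9 mm deep, at (x, y) mm: (-28,-45), (-28,0), (-28,45), (22,-22.5), (22,22.5).
- lid (a joint): Hinge of the case lid (6 mm thick, lies on the rim), rad: 0 shut, 1.9 fully open on its stop, leaning back. It falls shut if let go below about 1.5 and falls open beyond that.
- lid_handle (a point): Grip point of the steel tab (14 mm wide in y, 10 mm thick) that sticks 40 mm straight out of the middle of the lid's front edge, in the lid's plane. The point lies 178 mm from the hinge line, 28 mm beyond the lid's edge, at mid-thickness; it moves and turns with the lid, and when the lid is upright the tab points up.
- lid_hinge (a point): Middle of the lid's hinge line, at the far (+x) rim of the case; the line runs along the case's y axis.
- flask: Round flask, loose, 0.9 kg, 40 mm high. Origin: centre of underside, z up. A metal ring (radius 63 to 74 mm) surrounds a plaster bed (radius 54 mm); between them is the joint, a groove 9 mm wide, 7 mm deep (floor at 33 mm). The bed is a round hollow of radius 46 mm, floor at 34 mm. A brass stud (10 mm wide and high) stands on the ring on the flask's +x axis, beside joint0.
- holder: Grey block holder fixed to the bench, 50 x 50 x 62 mm high, with an upright bore 15 mm wide and 57 mm deep in its middle. Origin: centre of its underside.
- stylus: Probe, 112 mm long, 60 g. Origin: the very tip (lower end), z up along it. Rod 5 mm thick to 25 mm, shaft 10 mm thick to 55 mm, collar 22 mm wide at 55 to 60 mm, square black handle 14 x 14 mm (flats facing its x and y) from 60 to 112 mm. Stands in the holder, collar on its top: origin 7 mm above the holder's underside.
- cup: Paper cup, 72 mm across, 85 mm high; leave alone. Origin: centre of the underside.
- burner: Steel spirit lamp, 72 mm across, 78 mm high; leave alone. Origin: centre of the underside.
- water: Water bottle, 62 mm across, 170 mm high; leave alone. Origin: centre of the underside.
- joint0 (a point): Point 0 of 7 evenly spaced round the joint, on the middle of its floor, 58.5 mm from the flask's axis, beside the stud.
- joint1 (a point): Point 1 of 7 evenly spaced round the joint, on the middle of its floor, 58.5 mm from the flask's axis, 1/7 of a turn counter-clockwise (seen from above) from the stud.
- joint2 (a point): Point 2 of 7 evenly spaced round the joint, on the middle of its floor, 58.5 mm from the flask's axis, 2/7 of a turn counter-clockwise (seen from above) from the stud.
- joint3 (a point): Point 3 of 7 evenly spaced round the joint, on the middle of its floor, 58.5 mm from the flask's axis, 3/7 of a turn counter-clockwise (seen from above) from the stud.
- joint4 (a point): Point 4 of 7 evenly spaced round the joint, on the middle of its floor, 58.5 mm from the flask's axis, 4/7 of a turn counter-clockwise (seen from above) from the stud.
- joint5 (a point): Point 5 of 7 evenly spaced round the joint, on the middle of its floor, 58.5 mm from the flask's axis, 5/7 of a turn counter-clockwise (seen from above) from the stud.
- joint6 (a point): Point 6 of 7 evenly spaced round the joint, on the middle of its floor, 58.5 mm from the flask's axis, 6/7 of a turn counter-clockwise (seen from above) from the stud.
- tooth0: Ceramic tooth, 12 (x) x 10 (y) x 16 (z) mm, 12 g; may be absent. Origin: centre of the underside as it stands in its pocket (its upper 7 mm stick out).
- tooth1: Ceramic tooth, 12 (x) x 10 (y) x 16 (z) mm, 12 g; may be absent. Origin: centre of the underside as it stands in its pocket (its upper 7 mm stick out).
- tooth2: Ceramic tooth, 12 (x) x 10 (y) x 16 (z) mm, 12 g; may be absent. Origin: centre of the underside as it stands in its pocket (its upper 7 mm stick out).
- tooth3: Ceramic tooth, 12 (x) x 10 (y) x 16 (z) mm, 12 g; may be absent. Origin: centre of the underside as it stands in its pocket (its upper 7 mm stick out).
- tooth4: Ceramic tooth, 12 (x) x 10 (y) x 16 (z) mm, 12 g; may be absent. Origin: centre of the underside as it stands in its pocket (its upper 7 mm stick out).

How it is judged:
By the outcome, as a careful person would: the job done as asked, in the order asked, and still so for the second after the job is handed in, with the robot touching nothing.
Of tooth0, tooth1, tooth2, tooth3, tooth4 only 3 to 5 are there at a start; the rules pass over those that are not, and their reading is None.
At some moment in a run one of flask may be knocked a few centimetres aside while the robot is not near it.
It also fails if it takes over 210 s, if anything falls off the work surface, if the arm or the gripper's body presses on something with over 40 N, if the wrist force passes 120 N, or if a joint passes its speed limit or range.

## Working session

There is one attempt and no reset: what is moved stays moved. The work goes in short steps, Python scripts to look and compute and a shell command to move; the robot and the scene stay as the last step left them, time stands still between calls to the robot, and variables do not carry over. Pictures are saved under pics/ and viewed, at most 18 in all, crops included, and the job is handed in when it is done.

```bash
ls; mkdir -p pics; python3 - <<'E'
from bench import read_state, capture
import cv2, numpy as np
print(read_state())
for n in ("top","side"):
    c=capture(n); np.savez(f"pics/{n}0.npz",**c); cv2.imwrite(f"pics/{n}0.png",c["color"][:,:,::-1])
    print(n,c["K"],c["origin"],c["rotation"])
a=cv2.imread("pics/top0.png")
E
```

```text
pics
{'clock': 0.0, 'qpos': array([ 1.28099745e+00,  1.26379392e-01, -4.06002164e-02,  1.40539978e+00,
       -5.27785361e-05,  1.57080817e+00]), 'dq': array([ 9.07056741e-04, -2.31669338e-04, -3.35778337e-05, -2.41299818e-03,
       -2.64852114e-04,  4.79717415e-04]), 'joint_torque': array([ 1.43296809e-03, -4.35916865e+01,  3.52921522e+01,  1.71855418e-02,
        6.71384373e-05, -4.38746980e-06]), 'position': array([0.14992304, 0.50271594, 0.23053236]), 'eef_rot': array([[-9.58298004e-01,  2.85770494e-01, -4.01797634e-04],
       [ 2.85770771e-01,  9.58296780e-01, -1.53213370e-03],
       [-5.27972250e-05, -1.58306269e-03, -9.99998746e-01]]), 'wrist_force': array([0.3246985 , 0.48442451, 0.23212847]), 'torque': array([-0.04300758,  0.02256225, -0.00948623]), 'gripper_force': 0.0, 'width': 0.9965554518587301}
top [[464.26770374   0.         327.73546184]
 [  0.         464.26770374 195.05968357]
 [  0.           0.           1.        ]] [0.5165814  0.05648389 1.34536197] [[-0.00293566  0.9978134  -0.06602877]
 [-0.99996388 -0.00345582 -0.00776482]
 [-0.00797602  0.06600359  0.99778751]]
side [[466.73111529   0.         316.36799327]
 [  0.         466.73111529 196.17313062]
 [  0.           0.           1.        ]] [0.56223223 1.02258582 0.6421265 ] [[-0.99914603  0.02261248 -0.03458162]
 [-0.04124992 -0.49772264  0.86635479]
 [ 0.00237837  0.86704144  0.49823036]]
```

View pics/top0.png

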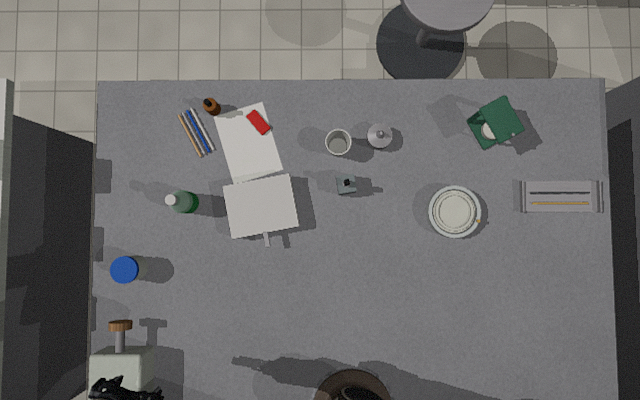

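View pics/side0.png

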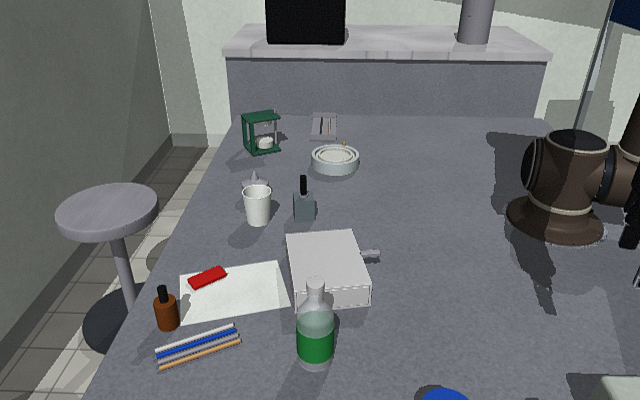

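```bash
cat > h.py <<'E'
import numpy as np, cv2
from bench import read_state, capture
def cloud(c):
    h,w=c["z_map"].shape; u,v=np.meshgrid(np.arange(w),np.arange(h)); K=c["K"]; z=c["z_map"]
    p=np.stack([(u-K[0,2])/K[0,0]*z,-(v-K[1,2])/K[1,1]*z,-z],-1)
    P=p@np.array(c["rotation"]).T+c["origin"]; P[z==0]=np.nan; return P
def ray(c,uv,z):
    K=c["K"]; uv=np.atleast_2d(uv).astype(float)
    d=np.c_[(uv[:,0]-K[0,2])/K[0,0],-(uv[:,1]-K[1,2])/K[1,1],-np.ones(len(uv))]@np.array(c["rotation"]).T
    return c["origin"]+d*((z-c["origin"][2])/d[:,2])[:,None]
def proj(c,P):
    p=(np.atleast_2d(P)-c["origin"])@np.array(c["rotation"]); K=c["K"]
    return np.c_[K[0,2]-K[0,0]*p[:,0]/p[:,2],K[1,2]+K[1,1]*p[:,1]/p[:,2]]
E
python3 - <<'E'
from h import *
c=dict(np.load("pics/top0.npz")); P=cloud(c); H=P[...,2]
print("table z", np.nanmedian(H[250:350,330:500]))
def blob(lo,hi,box):
    m=((H>lo)&(H<hi)).astype(np.uint8); k=np.zeros_like(m); x0,x1,y0,y1=box; k[y0:y1,x0:x1]=m[y0:y1,x0:x1]
    n,l,s,ce=cv2.connectedComponentsWithStats(k); i=1+np.argmax(s[1:,4]); return l==i
m=blob(.045,.07,(215,310,165,250)); m2=cv2.morphologyEx(m.astype(np.uint8),cv2.MORPH_OPEN,np.ones((9,9)))
q=np.argwhere(m2)[:,::-1].astype(np.float32); r=cv2.minAreaRect(q); b=cv2.boxPoints(r)
print("lid",np.nanmedian(H[m2>0]),r); W=ray(c,b,.056); print(W[:,:2].round(4), W.mean(0)[:2], [np.linalg.norm(W[i]-W[i-1]).round(4) for i in range(4)])
t=blob(.03,.075,(255,280,232,250)); tq=np.argwhere(t)[:,::-1]; print("tab",ray(c,tq.mean(0),.055),tq.min(0),tq.max(0))
m=blob(.025,.06,(420,490,180,245)); q=np.argwhere(m)[:,::-1].astype(np.float32); e=cv2.fitEllipse(cv2.findContours(m.astype(np.uint8),0,1)[0][0]); print("flask",np.nanmedian(H[m]),e,ray(c,e[0],.04), ray(c,q.mean(0),.04))
hsv=cv2.cvtColor(c["color"],cv2.COLOR_RGB2HSV)
s=(hsv[...,1]>110)&(hsv[...,0]>8)&(hsv[...,0]<30); s[:, :460]=0; s[:,495:]=0; s[:180]=0; s[245:]=0
q=np.argwhere(s)[:,::-1]; print("stud",q,ray(c,q.mean(0),.048))
for n,lo,hi,bx in(("holder",.05,.08,(325,370,165,205)),("stylus",.1,.14,(325,370,165,205)),("cup",.07,.1,(320,355,120,160)),("burner",.04,.1,(358,400,115,155)),("water",.05,.2,(160,205,180,220))):
    m=blob(lo,hi,bx); q=np.argwhere(m); h=np.nanmedian(H[m]); print(n,h,m.sum(),np.nanmedian(P[m],0),(P[m].min(0)+P[m].max(0))/2,np.ptp(P[m],0))
big=cv2.resize(c["color"][150:260,210:500,::-1],None,fx=2.75,fy=2.75,interpolation=cv2.INTER_CUBIC); cv2.imwrite("pics/z0.png",big)
E
```

```text
table z -4.719443668677048e-05
lid 0.056754071009553986 ((260.1566162109375, 206.50189208984375), (54.610836029052734, 68.55533599853516), 79.3803482055664)
[[0.6283 0.3633]
 [0.6631 0.1751]
 [0.5134 0.1468]
 [0.479  0.3335]] [0.57095176 0.25465109] [np.float64(0.1523), np.float64(0.1914), np.float64(0.1523), np.float64(0.1899)]
tab [[0.48373547 0.24215797 0.055     ]] [255 232] [269 247]
flask 0.03578615327958823 ((453.6102600097656, 211.699951171875), (51.4229736328125, 53.01844787597656), 105.54552459716797) [[ 0.55496055 -0.28632876  0.04      ]] [[ 0.55487093 -0.28630468  0.04      ]]
stud [[477 220]
 [478 220]
 [479 220]
 [477 221]
 [478 221]
 [479 221]
 [478 222]
 [479 222]] [[ 0.52897952 -0.35178046  0.048     ]]
holder 0.062238833585493536 293 [0.63176157 0.01825472 0.06223883] [0.63236967 0.01583642 0.06740623] [0.05524665 0.05519072 0.02348003]
stylus 0.11847923834951102 31 [0.63202151 0.01743267 0.11847924] [0.63284095 0.01614314 0.11208353] [0.01479612 0.0134237  0.02268798]
cup 0.08331878067031828 140 [0.75520269 0.03909377 0.08331878] [0.7453106  0.03907848 0.08090787] [0.0695149  0.06865719 0.02150436]
burner 0.05056739839968105 502 [ 0.76868832 -0.07835618  0.0505674 ] [ 0.77125005 -0.07893245  0.06079999] [0.07156041 0.06842773 0.04061782]
water 0.11646750058244437 564 [0.58094554 0.45549284 0.1164675 ] [0.58316508 0.46440602 0.11302825] [0.06131322 0.0584685  0.12495693]
```

View pics/z0.png

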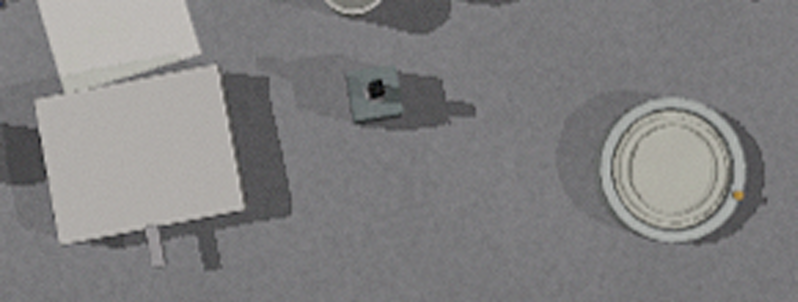

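```bash
cat >> h.py <<'E'
from scipy.spatial.transform import Rotation as Ro
def tool(yaw,phi=0.):
    """tool closing along yaw+90deg, pointing down; phi tips it forward (towards direction yaw)"""
    x=-np.array([np.cos(yaw),np.sin(yaw),0]); z=np.array([0,0,-1.]); y=np.cross(z,x)
    return np.c_[x,y,z]@Ro.from_euler("y",-phi).as_matrix()
def rel(R,p,s=None,R0=None,p0=None):
    if R0 is None: s=s or read_state(); R0,p0=s["eef_rot"],s["position"]
    w=Ro.from_matrix(R0.T@R).as_rotvec(); d=R0.T@(np.array(p)-p0)*1000
    return "w %.3f %.3f %.3f d %.1f %.1f %.1f"%(*w,*d)
CC=np.array([.571,.2547]); CY=.1916; HZ=np.array([.6446,.2690,.053])
ex=np.array([np.cos(CY),np.sin(CY),0]); ez=np.array([0,0,1.])
def lidp(th,r=.180): return HZ+r*(-np.cos(th)*ex+np.sin(th)*ez)
E
python3 - <<'E'
from h import *
R=tool(CY,.785); p=lidp(0); print(p)
for b in (.08,): print(rel(R,p+(.019-b)*R[:,2]))
E
```

```text
[0.46789386 0.23472263 0.053     ]
w -0.190 -0.770 -0.456 d -343.1 -185.8 134.7
```

```bash
python3 -m pendant '[{"wx":-0.19,"wy":-0.77,"wz":-0.456,"dx":-343,"dy":-186,"dz":135,"hand":60},{"wx":-0.19,"wy":-0.77,"wz":-0.456,"dx":-343,"dy":-186,"dz":135,"hand":60},{"wx":-0.19,"wy":-0.77,"wz":-0.456,"dx":-343,"dy":-186,"dz":135,"hand":60},{"wx":-0.19,"wy":-0.77,"wz":-0.456,"dx":-343,"dy":-186,"dz":135,"hand":60},{"wx":-0.19,"wy":-0.77,"wz":-0.456,"dx":-343,"dy":-186,"dz":135,"hand":60},{"wx":-0.19,"wy":-0.77,"wz":-0.456,"dx":-343,"dy":-186,"dz":135,"hand":60},{"wx":-0.19,"wy":-0.77,"wz":-0.456,"dx":-343,"dy":-186,"dz":135,"hand":60},{"wx":-0.19,"wy":-0.77,"wz":-0.456,"dx":-343,"dy":-186,"dz":135,"hand":60}]' 25
cat > q.py <<'E'
from h import *
import sys
E
python3 -c "
from h import *
R=tool(CY,.785); p=lidp(0)
print(rel(R,p+(.019-.08)*R[:,2])); print(rel(R,p+.019*R[:,2])); print(read_state()['qpos'])"
```

```text
clock: 0.77
position: [0.3684, 0.2815, 0.1216]
eef_rot: [[-0.691, -0.196, 0.696], [-0.14, 0.981, 0.137], [-0.71, -0.003, -0.705]]
wrist_force: [1.7, 1.0, -1.2]
width: 0.7
gripper_force: 0.0
w 0.002 0.004 0.006 d -13.7 -65.0 50.2
w 0.002 0.004 0.006 d -13.4 -65.2 130.2
[ 0.97684361 -0.42245921 -0.99536778  0.37756446 -0.52379556  0.60728679]
```

```bash
python3 -m pendant '[{"wz":0.006,"dx":-14,"dy":-65,"dz":50,"hand":60},{"wz":0.006,"dx":-14,"dy":-65,"dz":50,"hand":60},{"wz":0.006,"dx":-14,"dy":-65,"dz":50,"hand":60},{"wz":0.006,"dx":-13.5,"dy":-65,"dz":80,"hand":60},{"wz":0.006,"dx":-13.5,"dy":-65,"dz":105,"hand":60},{"wz":0.006,"dx":-13.5,"dy":-65,"dz":130,"hand":60},{"wz":0.006,"dx":-13.5,"dy":-65,"dz":130,"hand":60},{"wz":0.006,"dx":-13.5,"dy":-65,"dz":130,"hand":60}]' 25
python3 - <<'E'
from h import *
R=tool(CY,.785); p=lidp(0)
print(rel(R,p+.019*R[:,2]))
c=capture("wrist"); cv2.imwrite("pics/w1.png",c["color"][:,:,::-1])
E
```

```text
w 0.002 0.004 0.006 d -13.4 -65.2 130.2$[0]: bad value
```

View pics/w1.png

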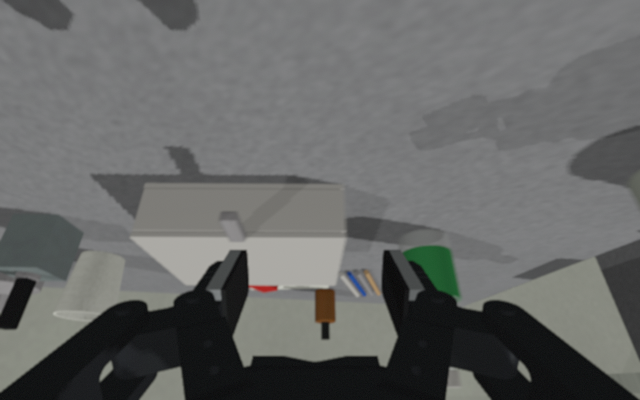

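Rows need all seven keys. The wrist view shows the tab at (232,226), and the fingers centred near u=315, so the hand still has to shift sideways as computed.

```bash
python3 -m pendant '[{"wx":0,"wy":0,"wz":0.006,"dx":-14,"dy":-65,"dz":50,"hand":60},{"wx":0,"wy":0,"wz":0.006,"dx":-14,"dy":-65,"dz":50,"hand":60},{"wx":0,"wy":0,"wz":0.006,"dx":-14,"dy":-65,"dz":50,"hand":60},{"wx":0,"wy":0,"wz":0.006,"dx":-13.5,"dy":-65,"dz":80,"hand":60},{"wx":0,"wy":0,"wz":0.006,"dx":-13.5,"dy":-65,"dz":105,"hand":60},{"wx":0,"wy":0,"wz":0.006,"dx":-13.5,"dy":-65,"dz":130,"hand":60},{"wx":0,"wy":0,"wz":0.006,"dx":-13.5,"dy":-65,"dz":130,"hand":60},{"wx":0,"wy":0,"wz":0.006,"dx":-13.5,"dy":-65,"dz":130,"hand":60}]' 25
python3 - <<'E'
from h import *
R=tool(CY,.785); p=lidp(0)
print(rel(R,p+.019*R[:,2]))
c=capture("wrist"); cv2.imwrite("pics/w2.png",c["color"][:,:,::-1])
E
```

```text
clock: 1.48
position: [0.4808, 0.2379, 0.0391]
eef_rot: [[-0.698, -0.185, 0.692], [-0.129, 0.983, 0.133], [-0.704, 0.003, -0.71]]
wrist_force: [-0.5, 0.2, -0.8]
width: 0.705
gripper_force: 0.0
w -0.002 -0.004 -0.006 d -0.4 -0.7 -0.2
```

View pics/w2.png

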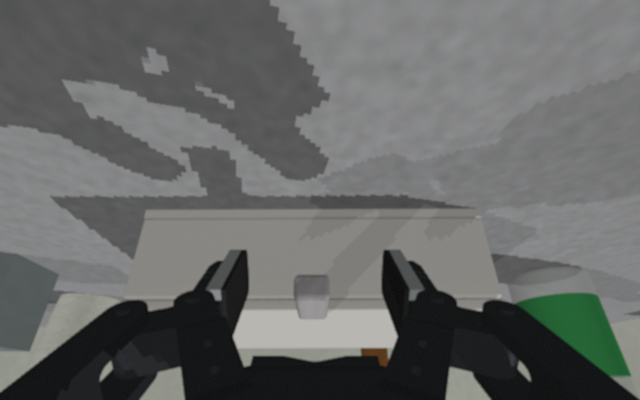

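```bash
python3 -m pendant '[{"wx":0,"wy":0,"wz":0,"dx":0,"dy":0,"dz":0,"hand":8},{"wx":0,"wy":0,"wz":0,"dx":0,"dy":0,"dz":0,"hand":8},{"wx":0,"wy":0,"wz":0,"dx":0,"dy":0,"dz":0,"hand":8},{"wx":0,"wy":0,"wz":0,"dx":0,"dy":0,"dz":0,"hand":8},{"wx":0,"wy":0,"wz":0,"dx":0,"dy":0,"dz":0,"hand":8},{"wx":0,"wy":0,"wz":0,"dx":0,"dy":0,"dz":0,"hand":8},{"wx":0,"wy":0,"wz":0,"dx":0,"dy":0,"dz":0,"hand":8},{"wx":0,"wy":0,"wz":0,"dx":0,"dy":0,"dz":0,"hand":8}]' 25
python3 - <<'E'
from h import *
def pose(th):
    R=tool(CY,.785-.5*th); return R,lidp(th)+.019*R[:,2]
for k in range(3):
    R0,p0=pose(.56*k)
    for i in range(1,9):
        print(k,i,rel(*pose(.56*k+.07*i),R0=R0,p0=p0))
print(rel(*pose(0)))
E
```

```text
clock: 2.2
position: [0.4819, 0.2369, 0.0425]
eef_rot: [[-0.693, -0.182, 0.697], [-0.127, 0.983, 0.13], [-0.709, 0.002, -0.705]]
wrist_force: [-7.8, -12.1, 10.3]
width: 0.155
gripper_force: 28.3
0 1 w -0.000 0.035 -0.000 d -8.5 -0.0 -8.6
0 2 w -0.000 0.070 -0.000 d -17.7 -0.0 -16.6
0 3 w -0.000 0.105 -0.000 d -27.3 -0.0 -23.9
0 4 w -0.000 0.140 -0.000 d -37.5 -0.0 -30.4
0 5 w -0.000 0.175 0.000 d -48.0 -0.0 -36.2
0 6 w -0.000 0.210 0.000 d -59.0 -0.0 -41.3
0 7 w -0.000 0.245 -0.000 d -70.3 -0.0 -45.5
0 8 w -0.000 0.280 -0.000 d -81.8 -0.0 -48.9
1 1 w -0.000 0.035 -0.000 d -10.6 0.0 -5.7
1 2 w -0.000 0.070 -0.000 d -21.5 0.0 -10.7
1 3 w -0.000 0.105 -0.000 d -32.7 -0.0 -14.8
1 4 w -0.000 0.140 -0.000 d -44.3 0.0 -18.2
1 5 w 0.000 0.175 0.000 d -56.0 -0.0 -20.6
1 6 w 0.000 0.210 0.000 d -67.8 -0.0 -22.3
1 7 w -0.000 0.245 -0.000 d -79.8 0.0 -23.1
1 8 w -0.000 0.280 -0.000 d -91.7 0.0 -23.0
2 1 w 0.000 0.035 -0.000 d -11.7 0.0 -2.4
2 2 w 0.000 0.070 0.000 d -23.5 0.0 -4.0
2 3 w 0.000 0.105 0.000 d -35.5 -0.0 -4.7
2 4 w 0.000 0.140 -0.000 d -47.4 0.0 -4.5
2 5 w -0.000 0.175 0.000 d -59.3 -0.0 -3.5
2 6 w 0.000 0.210 -0.000 d -71.1 -0.0 -1.6
2 7 w 0.000 0.245 0.000 d -82.7 0.0 1.1
2 8 w 0.000 0.280 0.000 d -94.1 -0.0 4.7
w -0.005 0.004 -0.007 d 2.6 0.5 1.6
```

```bash
python3 -m pendant '[{"wx":0,"wy":0.035,"wz":0,"dx":-8.5,"dy":0,"dz":-8.6,"hand":8},{"wx":0,"wy":0.07,"wz":0,"dx":-17.7,"dy":0,"dz":-16.6,"hand":8},{"wx":0,"wy":0.105,"wz":0,"dx":-27.3,"dy":0,"dz":-24,"hand":8},{"wx":0,"wy":0.14,"wz":0,"dx":-37.5,"dy":0,"dz":-30.5,"hand":8},{"wx":0,"wy":0.175,"wz":0,"dx":-48,"dy":0,"dz":-36.2,"hand":8},{"wx":0,"wy":0.21,"wz":0,"dx":-59,"dy":0,"dz":-41.3,"hand":8},{"wx":0,"wy":0.245,"wz":0,"dx":-70.3,"dy":0,"dz":-45.5,"hand":8},{"wx":0,"wy":0.28,"wz":0,"dx":-81.8,"dy":0,"dz":-49,"hand":8}]'
python3 - <<'E'
from h import *
def pose(th):
    R=tool(CY,.785-.5*th); return R,lidp(th)+.019*R[:,2]
print(rel(*pose(.56)))
E
```

```text
clock: 2.87
position: [0.5045, 0.2412, 0.1344]
eef_rot: [[-0.861, -0.184, 0.475], [-0.16, 0.983, 0.091], [-0.484, 0.002, -0.875]]
wrist_force: [11.4, -2.9, -8.7]
width: 0.16
gripper_force: 25.3
w -0.001 -0.000 -0.007 d 1.5 0.6 1.9
```

Tracking and grip are good; continue the arc.

```bash
python3 -m pendant '[{"wx":0,"wy":0.035,"wz":0,"dx":-10.6,"dy":0,"dz":-5.7,"hand":8},{"wx":0,"wy":0.07,"wz":0,"dx":-21.5,"dy":0,"dz":-10.7,"hand":8},{"wx":0,"wy":0.105,"wz":0,"dx":-32.7,"dy":0,"dz":-14.8,"hand":8},{"wx":0,"wy":0.14,"wz":0,"dx":-44.3,"dy":0,"dz":-18.2,"hand":8},{"wx":0,"wy":0.175,"wz":0,"dx":-56,"dy":0,"dz":-20.6,"hand":8},{"wx":0,"wy":0.21,"wz":0,"dx":-67.8,"dy":0,"dz":-22.3,"hand":8},{"wx":0,"wy":0.245,"wz":0,"dx":-79.8,"dy":0,"dz":-23.1,"hand":8},{"wx":0,"wy":0.28,"wz":0,"dx":-91.7,"dy":0,"dz":-23,"hand":8}]'
python3 -m pendant '[{"wx":0,"wy":0.035,"wz":0,"dx":-11.7,"dy":0,"dz":-2.4,"hand":8},{"wx":0,"wy":0.07,"wz":0,"dx":-23.5,"dy":0,"dz":-4,"hand":8},{"wx":0,"wy":0.105,"wz":0,"dx":-35.5,"dy":0,"dz":-4.7,"hand":8},{"wx":0,"wy":0.14,"wz":0,"dx":-47.4,"dy":0,"dz":-4.5,"hand":8},{"wx":0,"wy":0.175,"wz":0,"dx":-59.3,"dy":0,"dz":-3.5,"hand":8},{"wx":0,"wy":0.21,"wz":0,"dx":-71.1,"dy":0,"dz":-1.6,"hand":8},{"wx":0,"wy":0.245,"wz":0,"dx":-82.7,"dy":0,"dz":1.1,"hand":8},{"wx":0,"wy":0.28,"wz":0,"dx":-94.1,"dy":0,"dz":4.7,"hand":8}]'
python3 - <<'E'
from h import *
def pose(th):
    R=tool(CY,.785-.5*th); return R,lidp(th)+.019*R[:,2]
print(rel(*pose(1.68)))
R0,p0=pose(1.68)
for i in range(1,5): print(rel(*pose(1.68+.055*i),R0=R0,p0=p0))
E
```

```text
clock: 3.53
position: [0.5718, 0.2539, 0.1983]
eef_rot: [[-0.958, -0.185, 0.217], [-0.18, 0.983, 0.043], [-0.221, 0.002, -0.975]]
wrist_force: [1.1, -3.7, -4.2]
width: 0.154
gripper_force: 25.4
clock: 4.2
position: [0.6635, 0.2714, 0.2157]
eef_rot: [[-0.981, -0.186, -0.055], [-0.186, 0.983, -0.008], [0.056, 0.002, -0.998]]
wrist_force: [0.5, -4.4, 2.8]
width: 0.158
gripper_force: 26.0
w 0.003 -0.001 -0.004 d 0.3 1.2 2.7
w -0.000 0.027 -0.000 d -9.3 0.0 0.8
w -0.000 0.055 -0.000 d -18.6 -0.0 2.1
w -0.000 0.083 -0.000 d -27.8 0.0 4.0
w -0.000 0.110 -0.000 d -36.9 0.0 6.3
```

```bash
python3 -m pendant '[{"wx":0,"wy":0.027,"wz":0,"dx":-9.3,"dy":0,"dz":0.8,"hand":8},{"wx":0,"wy":0.055,"wz":0,"dx":-18.6,"dy":0,"dz":2.1,"hand":8},{"wx":0,"wy":0.083,"wz":0,"dx":-27.8,"dy":0,"dz":4,"hand":8},{"wx":0,"wy":0.1,"wz":0,"dx":-35,"dy":0,"dz":6,"hand":8},{"wx":0,"wy":0.1,"wz":0,"dx":-35,"dy":0,"dz":6,"hand":8},{"wx":0,"wy":0.1,"wz":0,"dx":-35,"dy":0,"dz":6,"hand":50},{"wx":0,"wy":0.1,"wz":0,"dx":-35,"dy":0,"dz":6,"hand":50},{"wx":0,"wy":0.1,"wz":0,"dx":-35,"dy":0,"dz":6,"hand":50}]'
python3 -m pendant '[{"wx":0,"wy":0,"wz":0,"dx":0,"dy":0,"dz":-30,"hand":50},{"wx":0,"wy":0,"wz":0,"dx":0,"dy":0,"dz":-70,"hand":50},{"wx":0,"wy":-0.05,"wz":0,"dx":30,"dy":0,"dz":-90,"hand":50},{"wx":0,"wy":-0.1,"wz":0,"dx":70,"dy":0,"dz":-90,"hand":50},{"wx":0,"wy":-0.15,"wz":0,"dx":110,"dy":0,"dz":-90,"hand":40},{"wx":0,"wy":-0.15,"wz":0,"dx":150,"dy":0,"dz":-90,"hand":40},{"wx":0,"wy":-0.15,"wz":0,"dx":190,"dy":0,"dz":-90,"hand":40},{"wx":0,"wy":-0.15,"wz":0,"dx":230,"dy":0,"dz":-90,"hand":40}]'
python3 - <<'E'
from h import *
s=read_state(); print(s["position"],s["eef_rot"].round(3),s["qpos"].round(2))
for n in ("top","wrist"):
    c=capture(n); np.savez(f"pics/{n}1.npz",**c); cv2.imwrite(f"pics/{n}1.png",c["color"][:,:,::-1])
E
```

```text
clock: 4.87
position: [0.6971, 0.2796, 0.2073]
eef_rot: [[-0.971, -0.187, -0.152], [-0.186, 0.982, -0.023], [0.153, 0.005, -0.988]]
wrist_force: [0.1, 0.7, 0.5]
width: 0.571
gripper_force: 0.0
clock: 5.53
position: [0.5594, 0.2533, 0.318]
eef_rot: [[-0.982, -0.187, -0.004], [-0.187, 0.982, 0.005], [0.003, 0.006, -1.0]]
wrist_force: [0.1, 0.4, 2.0]
width: 0.47
gripper_force: 0.0
[0.55944679 0.25333363 0.31800724] [[-0.982 -0.187 -0.004]
 [-0.187  0.982  0.005]
 [ 0.003  0.006 -1.   ]] [0.42 0.33 0.41 1.65 0.01 0.23]
```

View pics/wrist1.png

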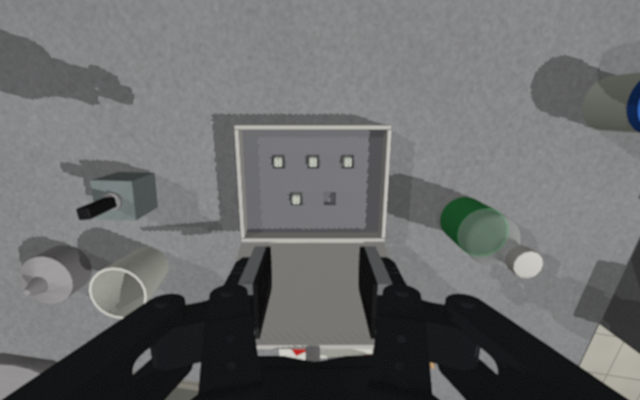

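View pics/top1.png

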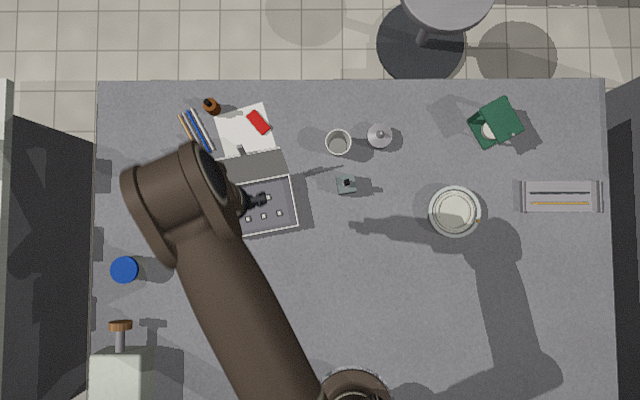

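```bash
python3 - <<'E'
from h import *
c=dict(np.load("pics/wrist1.npz"))
g=c["color"].min(2)
print(g[161,278],g[170,260])
R=np.c_[ex[:2],[-ex[1],ex[0]]]
for u,v in((278,161),(313,161),(347,161),(296,199)):
    w=g[v-10:v+11,u-10:u+11]; m=w>150; n,l,s,ce=cv2.connectedComponentsWithStats(m.astype(np.uint8)); i=1+np.argmax(s[1:,4])
    p=ray(c,ce[i]+[u-10,v-10],.034)[0]; print(s[i],p.round(4),((p[:2]-CC)@R*1000).round(1))
# case rim outer corners
P=cloud(c); print("tooth z",P[161,278],P[170,262])
m=((P[...,2]>.042)&(P[...,2]<.06)).astype(np.uint8); m[240:]=0; m[:,:200]=0; m[:,430:]=0; m=(m>0)
q=np.argwhere(m)[:,::-1].astype(np.float32); r=cv2.minAreaRect(q); b=cv2.boxPoints(r); W=ray(c,b,.05); print(W.round(4),((W[:,:2]-CC)@R*1000).round(1))
# lid angle from top
c=dict(np.load("pics/top1.npz")); P=cloud(c).reshape(-1,3); d=(P[:,:2]-CC)@R
k=(np.abs(d[:,1])<85)&(d[:,0]>70)&(d[:,0]<180)&(P[:,2]>.06)&(P[:,2]<.26)&(d[:,0]-75<(P[:,2]-.03))
f=np.polyfit(P[k,2],d[k,0],1); print(k.sum(),"lid lean",np.arctan(f[0])+np.pi/2)
E
```

```text
178 115
[ 7  7  7  8 49] [0.5542 0.205  0.034 ] [-26.  -45.6]
[ 7  7  6  8 46] [0.5456 0.2485 0.034 ] [-26.1  -1.2]
[ 8  7  6  8 46] [0.5372 0.2927 0.034 ] [-26.   43.7]
[ 7  7  7  8 46] [0.5991 0.236  0.034 ] [ 24.1 -23.7]
tooth z [0.55307042 0.20499134 0.03410829] [0.56978368 0.1857775  0.02705803]
[[0.5178 0.1475 0.05  ]
 [0.4825 0.3313 0.05  ]
 [0.6245 0.3675 0.05  ]
 [0.6627 0.1659 0.05  ]] [[ -72.7  -95.1]
 [ -72.3   92.1]
 [  74.   100.5]
 [  73.1 -104.6]]Traceback (most recent call last):
  File "<stdin>", line 16, in <module>
    raise TypeError("expected non-empty vector for x")
TypeError: expected non-empty vector for x
```

```bash
python3 - <<'E'
from h import *
c=dict(np.load("pics/top1.npz")); P=cloud(c); R=np.c_[ex[:2],[-ex[1],ex[0]]]
for v in range(148,182,4): print(v,P[v,272].round(3),((P[v,272,:2]-CC)@R*1000).round(0))
# moves
s=read_state()
Rt=tool(CY)
def case(x,y,z): return np.r_[CC+R@np.array([x+1,y-.6])/1000,z]
for t in((-28,-45),(-28,0),(-28,45),(22,-22.5)):
    print(t,rel(Rt,case(*t,.09)),case(*t,.029).round(4))
E
```

```text
148 [0.712 0.205 0.19 ] [129. -75.]
152 [0.703 0.206 0.182] [121. -73.]
156 [0.696 0.209 0.163] [114. -69.]
160 [0.689 0.211 0.141] [107. -65.]
164 [0.681 0.214 0.122] [100. -61.]
168 [0.673 0.217 0.096] [ 93. -56.]
172 [0.664 0.219 0.079] [ 85. -53.]
176 [0.656 0.223 0.052] [ 78. -48.]
180 [0.647 0.226 0.027] [ 70. -43.]
(-28, -45) w 0.006 -0.003 -0.002 d 10.3 -47.7 231.0 [0.5532 0.2048 0.029 ]
(-28, 0) w 0.006 -0.003 -0.002 d 10.4 -2.7 231.3 [0.5446 0.249  0.029 ]
(-28, 45) w 0.006 -0.003 -0.002 d 10.5 42.3 231.6 [0.536  0.2931 0.029 ]
(22, -22.5) w 0.006 -0.003 -0.002 d -39.7 -25.1 231.0 [0.598  0.2364 0.029 ]
```

```bash
python3 -m pendant '[{"wx":0.006,"wy":0,"wz":0,"dx":10,"dy":-48,"dz":20,"hand":26},{"wx":0.006,"wy":0,"wz":0,"dx":10,"dy":-48,"dz":50,"hand":26},{"wx":0.006,"wy":0,"wz":0,"dx":10,"dy":-48,"dz":90,"hand":26},{"wx":0.006,"wy":0,"wz":0,"dx":10,"dy":-48,"dz":130,"hand":26},{"wx":0.006,"wy":0,"wz":0,"dx":10,"dy":-48,"dz":170,"hand":26},{"wx":0.006,"wy":0,"wz":0,"dx":10,"dy":-48,"dz":210,"hand":26},{"wx":0.006,"wy":0,"wz":0,"dx":10,"dy":-48,"dz":240,"hand":26},{"wx":0.006,"wy":0,"wz":0,"dx":10,"dy":-48,"dz":255,"hand":26}]' 20
python3 -c "
from h import *
print(rel(tool(CY),[.5532,.2048,.029]))
c=capture('wrist'); cv2.imwrite('pics/w3.png',c['color'][:,:,::-1])"
```

```text
clock: 6.3
position: [0.5575, 0.2052, 0.0578]
eef_rot: [[-0.982, -0.187, -0.009], [-0.187, 0.982, -0.003], [0.01, -0.002, -1.0]]
wrist_force: [-0.9, -0.2, -0.5]
width: 0.303
gripper_force: 0.0
w -0.002 -0.010 -0.004 d 4.0 0.4 28.8
```

View pics/w3.png

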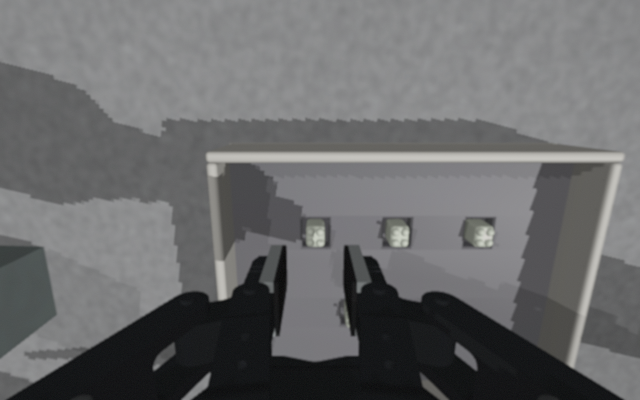

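The tooth is at (316,233), centred between the pads. Descend and grip.

```bash
python3 -m pendant '[{"wx":0,"wy":-0.01,"wz":0,"dx":4,"dy":0,"dz":15,"hand":26},{"wx":0,"wy":-0.01,"wz":0,"dx":4,"dy":0,"dz":25,"hand":26},{"wx":0,"wy":-0.01,"wz":0,"dx":4,"dy":0,"dz":29,"hand":26},{"wx":0,"wy":-0.01,"wz":0,"dx":4,"dy":0,"dz":29,"hand":26},{"wx":0,"wy":-0.01,"wz":0,"dx":4,"dy":0,"dz":29,"hand":4},{"wx":0,"wy":-0.01,"wz":0,"dx":4,"dy":0,"dz":29,"hand":4},{"wx":0,"wy":-0.01,"wz":0,"dx":4,"dy":0,"dz":29,"hand":4},{"wx":0,"wy":-0.01,"wz":0,"dx":4,"dy":0,"dz":29,"hand":4}]' 20
python3 -m pendant '[{"wx":0,"wy":0,"wz":0,"dx":0,"dy":0,"dz":0,"hand":4},{"wx":0,"wy":0,"wz":0,"dx":0,"dy":0,"dz":-5,"hand":4},{"wx":0,"wy":0,"wz":0,"dx":0,"dy":0,"dz":-15,"hand":4},{"wx":0,"wy":0,"wz":0,"dx":0,"dy":0,"dz":-40,"hand":4},{"wx":0,"wy":0,"wz":0,"dx":0,"dy":0,"dz":-70,"hand":4},{"wx":0,"wy":0,"wz":0,"dx":0,"dy":0,"dz":-100,"hand":4},{"wx":0,"wy":0,"wz":0,"dx":0,"dy":0,"dz":-130,"hand":4},{"wx":0,"wy":0,"wz":0,"dx":0,"dy":0,"dz":-150,"hand":4}]' 20
cat >> h.py <<'E'
def flask():
    c=capture("top"); P=cloud(c); H=P[...,2]; k=np.zeros(H.shape,np.uint8); m=((H>.025)&(H<.06)).astype(np.uint8)
    k[150:290,380:515]=m[150:290,380:515]; n,l,s,ce=cv2.connectedComponentsWithStats(k); i=1+np.argmax(s[1:,4])
    e=cv2.fitEllipse(cv2.convexHull(cv2.findContours((l==i).astype(np.uint8),0,1)[0][0])); f=ray(c,e[0],.037)[0]
    hsv=cv2.cvtColor(c["color"],cv2.COLOR_RGB2HSV); q=(hsv[...,1]>110)&(hsv[...,0]>8)&(hsv[...,0]<30); q&=cv2.dilate((l==i).astype(np.uint8),np.ones((9,9)))>0
    q=np.argwhere(q)[:,::-1]; st=ray(c,q.mean(0),.048)[0] if len(q) else f*np.nan
    print("flask",f.round(4),e[1],"stud",st.round(4),np.degrees(np.arctan2(*(st-f)[1::-1])),np.hypot(*(st-f)[:2])); return f,st
def slot(f,i): return np.r_[f[:2]+ex[:2]*(.023*(i-1.5)),0]
E
python3 -c "
from h import *
f,st=flask(); p=slot(f,3)
print(rel(tool(CY),p+[0,0,.18]), p)"
```

```text
clock: 7.02
position: [0.557, 0.2053, 0.0346]
eef_rot: [[-0.982, -0.186, 0.008], [-0.186, 0.982, 0.001], [-0.008, -0.001, -1.0]]
wrist_force: [0.5, -1.1, 4.5]
width: 0.046
gripper_force: 2.4
clock: 7.68
position: [0.5556, 0.2054, 0.1872]
eef_rot: [[-0.982, -0.187, 0.009], [-0.187, 0.982, 0.002], [-0.009, -0.0, -1.0]]
wrist_force: [1.5, -0.8, 0.5]
width: 0.046
gripper_force: 0.0
flask [ 0.5549 -0.2872  0.037 ] (52.11349105834961, 53.76353454589844) stud [ 0.53   -0.3515  0.048 ] -111.16402127670956 0.06893908308846394
w 0.001 0.014 -0.004 d 59.5 -483.9 9.6 [ 0.58878108 -0.28059969  0.        ]
```

```bash
python3 -c "
from h import *
print(rel(tool(CY),[.5532,.2048,.060]), read_state()['position'])"
python3 -m pendant '[{"wx":0,"wy":0,"wz":0,"dx":0,"dy":0,"dz":30,"hand":26},{"wx":0,"wy":0,"wz":0,"dx":0,"dy":0,"dz":70,"hand":26},{"wx":0,"wy":0,"wz":0,"dx":0,"dy":0,"dz":110,"hand":26},{"wx":0,"wy":0,"wz":0,"dx":0,"dy":0,"dz":125,"hand":26},{"wx":0,"wy":0,"wz":0,"dx":0,"dy":0,"dz":125,"hand":26},{"wx":0,"wy":0,"wz":0,"dx":0,"dy":0,"dz":125,"hand":26},{"wx":0,"wy":0,"wz":0,"dx":0,"dy":0,"dz":125,"hand":26},{"wx":0,"wy":0,"wz":0,"dx":0,"dy":0,"dz":125,"hand":26}]' 20
python3 -c "
from h import *
print(rel(tool(CY),[.5532,.2048,.0285]), read_state()['dq'])
c=capture('wrist'); np.savez('pics/w4.npz',**c)
R=np.c_[ex[:2],[-ex[1],ex[0]]]
g=c['color'].min(2).copy(); g[340:]=0
n,l,s,ce=cv2.connectedComponentsWithStats((g>140).astype(np.uint8))
for i in range(1,n):
    if 150<s[i,4]<2500: p=ray(c,ce[i],.034)[0]; print(s[i],p.round(4),((p[:2]-CC)@R*1000).round(1))
"
```

```text
w 0.001 0.014 -0.004 d 5.6 -0.4 130.7 [0.55686527 0.20583712 0.19075439]
clock: 8.4
position: [0.5574, 0.2057, 0.0607]
eef_rot: [[-0.982, -0.187, 0.009], [-0.187, 0.982, 0.002], [-0.009, -0.0, -1.0]]
wrist_force: [0.9, 0.6, 0.4]
width: 0.305
gripper_force: 0.0
w -0.000 0.009 -0.004 d 4.6 -0.1 32.2 [ 9.18106700e-04 -3.24217965e-03 -3.34916416e-03 -5.79310593e-03
 -1.05420083e-03  3.74000421e-05]
[157   2  38  35 407] [0.465  0.1214 0.034 ] [-129.5 -110.7]
[ 400   13   70   68 1305] [0.4527 0.2406 0.034 ] [-118.8    8.6]
[303  34  21  13 173] [0.4601 0.1858 0.034 ] [-122.   -46.5]
[256  40  26  20 233] [0.4672 0.1668 0.034 ] [-118.6  -66.5]
[ 24  42  19  22 197] [0.49   0.0597 0.034 ] [-116.7 -176. ]
[351  53  61  40 895] [0.4672 0.2197 0.034 ] [-108.5  -14.6]
[253  62  51  56 899] [0.486  0.1707 0.034 ] [-99.5 -66.3]
[570  76  16  32 235] [0.4598 0.3135 0.034 ] [-98.   78.9]
[281  78  22  21 257] [0.4834 0.1801 0.034 ] [-100.3  -56.6]
[326  78  20  15 154] [0.4774 0.1993 0.034 ] [-102.4  -36.6]
[227  81  21  21 194] [0.4889 0.1536 0.034 ] [-99.8 -83.6]
[355  86  30  32 496] [0.4822 0.2179 0.034 ] [-94.1 -19.2]
[319  93  28  23 249] [0.4863 0.1999 0.034 ] [-93.6 -37.6]
[550 111  34  32 477] [0.4756 0.3141 0.034 ] [-82.3  76.5]
[520 117  27  20 236] [0.4782 0.2993 0.034 ] [-82.6  61.5]
[ 482  176   50   50 1256] [0.5148 0.3009 0.034 ] [-46.4  56.1]
[307 224  17  20 271] [0.5527 0.2047 0.034 ] [-27.5 -45.6]
[389 224  18  20 302] [0.5449 0.248  0.034 ] [-26.9  -1.6]
[473 224  19  20 298] [0.5365 0.2923 0.034 ] [-26.7  43.4]
[215 253  13  47 419] [0.588  0.1577 0.034 ] [ -1.8 -98.4]
```

```bash
python3 -m pendant '[{"wx":0,"wy":0.009,"wz":-0.004,"dx":4.6,"dy":0,"dz":15,"hand":26},{"wx":0,"wy":0.009,"wz":-0.004,"dx":4.6,"dy":0,"dz":26,"hand":26},{"wx":0,"wy":0.009,"wz":-0.004,"dx":4.6,"dy":0,"dz":32,"hand":26},{"wx":0,"wy":0.009,"wz":-0.004,"dx":4.6,"dy":0,"dz":32,"hand":26},{"wx":0,"wy":0.009,"wz":-0.004,"dx":4.6,"dy":0,"dz":32,"hand":4},{"wx":0,"wy":0.009,"wz":-0.004,"dx":4.6,"dy":0,"dz":32,"hand":4},{"wx":0,"wy":0.009,"wz":-0.004,"dx":4.6,"dy":0,"dz":32,"hand":4},{"wx":0,"wy":0.009,"wz":-0.004,"dx":4.6,"dy":0,"dz":32,"hand":4}]' 20
python3 -m pendant '[{"wx":0,"wy":0,"wz":0,"dx":0,"dy":0,"dz":0,"hand":4},{"wx":0,"wy":0,"wz":0,"dx":0,"dy":0,"dz":-5,"hand":4},{"wx":0,"wy":0,"wz":0,"dx":0,"dy":0,"dz":-15,"hand":4},{"wx":0,"wy":0,"wz":0,"dx":0,"dy":0,"dz":-40,"hand":4},{"wx":0,"wy":0,"wz":0,"dx":0,"dy":0,"dz":-70,"hand":4},{"wx":0,"wy":0,"wz":0,"dx":0,"dy":0,"dz":-100,"hand":4},{"wx":0,"wy":0,"wz":0,"dx":0,"dy":0,"dz":-120,"hand":4},{"wx":0,"wy":0,"wz":0,"dx":0,"dy":0,"dz":-120,"hand":4}]' 20
python3 -c "
from h import *
f,st=flask(); p=slot(f,3)
print(rel(tool(CY),p+[0,0,.15]), p)"
```

```text
clock: 9.12
position: [0.5523, 0.2047, 0.0273]
eef_rot: [[-0.982, -0.191, -0.001], [-0.191, 0.982, -0.0], [0.001, -0.0, -1.0]]
wrist_force: [-1.7, -0.5, 10.8]
width: 0.109
gripper_force: 23.4
clock: 9.78
position: [0.554, 0.2051, 0.1514]
eef_rot: [[-0.982, -0.19, 0.004], [-0.19, 0.982, 0.001], [-0.004, 0.0, -1.0]]
wrist_force: [0.8, 0.6, -0.1]
width: 0.107
gripper_force: 19.5
flask [ 0.555  -0.2873  0.037 ] (52.080013275146484, 53.72322463989258) stud [ 0.5294 -0.3514  0.048 ] -111.69326271483828 0.06907709508841858
w -0.000 0.001 -0.000 d 57.5 -483.4 -1.1 [ 0.58882935 -0.28068966  0.        ]
```

```bash
python3 -m pendant '[{"wx":0,"wy":0,"wz":0,"dx":5,"dy":-20,"dz":0,"hand":4},{"wx":0,"wy":0,"wz":0,"dx":10,"dy":-58,"dz":-5,"hand":4},{"wx":0,"wy":0,"wz":0,"dx":14,"dy":-98,"dz":-10,"hand":4},{"wx":0,"wy":0,"wz":0,"dx":18,"dy":-138,"dz":-10,"hand":4},{"wx":0,"wy":0,"wz":0,"dx":22,"dy":-178,"dz":-10,"hand":4},{"wx":0,"wy":0,"wz":0,"dx":27,"dy":-218,"dz":-10,"hand":4},{"wx":0,"wy":0,"wz":0,"dx":32,"dy":-258,"dz":-10,"hand":4},{"wx":0,"wy":0,"wz":0,"dx":37,"dy":-298,"dz":-10,"hand":4}]' 20
python3 -m pendant '[{"wx":0,"wy":0,"wz":0,"dx":4,"dy":-40,"dz":0,"hand":4},{"wx":0,"wy":0,"wz":0,"dx":8,"dy":-80,"dz":0,"hand":4},{"wx":0,"wy":0,"wz":0,"dx":12,"dy":-118,"dz":5,"hand":4},{"wx":0,"wy":0,"wz":0,"dx":16,"dy":-150,"dz":20,"hand":4},{"wx":0,"wy":0,"wz":0,"dx":20,"dy":-175,"dz":45,"hand":4},{"wx":0,"wy":0,"wz":0,"dx":20,"dy":-185,"dz":70,"hand":4},{"wx":0,"wy":0,"wz":0,"dx":20,"dy":-185,"dz":80,"hand":4},{"wx":0,"wy":0,"wz":0,"dx":20,"dy":-185,"dz":80,"hand":4}]' 20
python3 -m pendant '[{"wx":0,"wy":0,"wz":0,"dx":0,"dy":0,"dz":0,"hand":4},{"wx":0,"wy":0,"wz":0,"dx":0,"dy":0,"dz":0,"hand":4},{"wx":0,"wy":0,"wz":0,"dx":0,"dy":0,"dz":0,"hand":4},{"wx":0,"wy":0,"wz":0,"dx":0,"dy":0,"dz":0,"hand":4},{"wx":0,"wy":0,"wz":0,"dx":0,"dy":0,"dz":0,"hand":4},{"wx":0,"wy":0,"wz":0,"dx":0,"dy":0,"dz":0,"hand":4},{"wx":0,"wy":0,"wz":0,"dx":0,"dy":0,"dz":0,"hand":4},{"wx":0,"wy":0,"wz":0,"dx":0,"dy":0,"dz":0,"hand":4}]' 20
python3 -c "
from h import *
p=[ 0.5888,-0.2807 ,.0445]
print(rel(tool(CY),p), p)
c=capture('wrist'); np.savez('pics/w5.npz',**c); cv2.imwrite('pics/w5.png',c['color'][:,:,::-1])"
```

```text
clock: 10.5
position: [0.5714, -0.0969, 0.1551]
eef_rot: [[-0.982, -0.19, -0.005], [-0.19, 0.982, -0.001], [0.006, 0.0, -1.0]]
wrist_force: [1.1, -0.4, 0.4]
width: 0.109
gripper_force: 19.6
clock: 11.17
position: [0.585, -0.2798, 0.0721]
eef_rot: [[-0.982, -0.189, -0.01], [-0.189, 0.982, 0.002], [0.01, 0.004, -1.0]]
wrist_force: [-0.1, 1.4, 0.4]
width: 0.11
gripper_force: 19.6
clock: 11.83
position: [0.5879, -0.2806, 0.0771]
eef_rot: [[-0.982, -0.191, -0.003], [-0.191, 0.982, -0.002], [0.003, -0.001, -1.0]]
wrist_force: [0.2, 0.1, -1.3]
width: 0.105
gripper_force: 19.6
w -0.001 -0.003 0.000 d -1.0 -0.2 32.6 [0.5888, -0.2807, 0.0445]
```

View pics/w5.png

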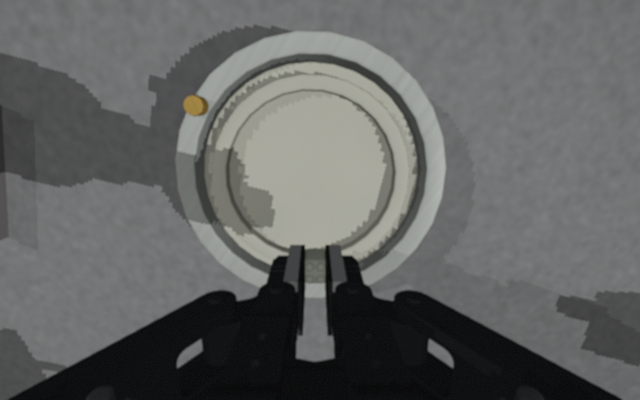

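Ring seen at u 177–445 with the stud at (195,104); the tooth between the pads at (315,270) is aligned with the ring's axis (u≈311). Lower and release.

```bash
python3 -m pendant '[{"wx":0,"wy":0,"wz":0,"dx":0,"dy":0,"dz":12,"hand":4},{"wx":0,"wy":0,"wz":0,"dx":0,"dy":0,"dz":22,"hand":4},{"wx":0,"wy":0,"wz":0,"dx":0,"dy":0,"dz":28,"hand":4},{"wx":0,"wy":0,"wz":0,"dx":0,"dy":0,"dz":32,"hand":4},{"wx":0,"wy":0,"wz":0,"dx":0,"dy":0,"dz":32,"hand":4},{"wx":0,"wy":0,"wz":0,"dx":0,"dy":0,"dz":32.5,"hand":4},{"wx":0,"wy":0,"wz":0,"dx":0,"dy":0,"dz":32.5,"hand":4},{"wx":0,"wy":0,"wz":0,"dx":0,"dy":0,"dz":32.5,"hand":20}]' 20
python3 -m pendant '[{"wx":0,"wy":0,"wz":0,"dx":0,"dy":0,"dz":0,"hand":20},{"wx":0,"wy":0,"wz":0,"dx":0,"dy":0,"dz":0,"hand":20},{"wx":0,"wy":0,"wz":0,"dx":0,"dy":0,"dz":-5,"hand":20},{"wx":0,"wy":0,"wz":0,"dx":0,"dy":0,"dz":-15,"hand":20},{"wx":0,"wy":0,"wz":0,"dx":0,"dy":0,"dz":-40,"hand":20},{"wx":0,"wy":0,"wz":0,"dx":0,"dy":0,"dz":-80,"hand":20},{"wx":0,"wy":0,"wz":0,"dx":0,"dy":10,"dz":-110,"hand":20},{"wx":0,"wy":0,"wz":0,"dx":0,"dy":40,"dz":-110,"hand":20}]' 20
python3 - <<'E'
from h import *
c=capture('wrist'); np.savez('pics/w6.npz',**c); cv2.imwrite('pics/w6.png',c['color'][:,:,::-1])
print(read_state()["position"],rel(tool(CY),[.5448,.2485,.13]))
E
```

```text
clock: 12.55
position: [0.5879, -0.2808, 0.0447]
eef_rot: [[-0.982, -0.19, -0.003], [-0.19, 0.982, -0.002], [0.003, -0.001, -1.0]]
wrist_force: [0.3, -0.4, 0.4]
width: 0.226
gripper_force: 0.0
clock: 13.22
position: [0.5837, -0.2448, 0.1626]
eef_rot: [[-0.982, -0.187, 0.008], [-0.187, 0.982, -0.007], [-0.007, -0.008, -1.0]]
wrist_force: [0.0, 0.1, 1.5]
width: 0.233
gripper_force: 0.0
[ 0.58170056 -0.23816595  0.16016092] w -0.002 0.004 0.001 d -56.6 484.8 29.2
```

View pics/w6.png

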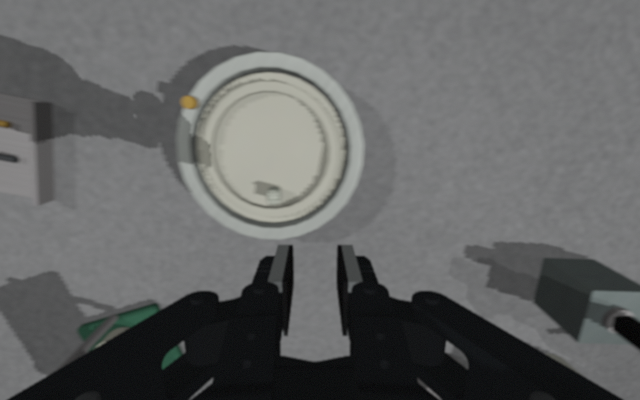

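Tooth lies in the hollow at (275,193). Back to the case for the second one.

```bash
python3 -m pendant '[{"wx":0,"wy":0,"wz":0,"dx":-4,"dy":38,"dz":0,"hand":26},{"wx":0,"wy":0,"wz":0,"dx":-8,"dy":78,"dz":0,"hand":26},{"wx":0,"wy":0,"wz":0,"dx":-13,"dy":118,"dz":0,"hand":26},{"wx":0,"wy":0,"wz":0,"dx":-18,"dy":158,"dz":0,"hand":26},{"wx":0,"wy":0,"wz":0,"dx":-23,"dy":198,"dz":0,"hand":26},{"wx":0,"wy":0,"wz":0,"dx":-28,"dy":238,"dz":0,"hand":26},{"wx":0,"wy":0,"wz":0,"dx":-33,"dy":278,"dz":0,"hand":26},{"wx":0,"wy":0,"wz":0,"dx":-38,"dy":318,"dz":0,"hand":26}]' 20
python3 -m pendant '[{"wx":0,"wy":0,"wz":0,"dx":-4,"dy":40,"dz":0,"hand":26},{"wx":0,"wy":0,"wz":0,"dx":-8,"dy":80,"dz":0,"hand":26},{"wx":0,"wy":0,"wz":0,"dx":-12,"dy":115,"dz":5,"hand":26},{"wx":0,"wy":0,"wz":0,"dx":-16,"dy":145,"dz":20,"hand":26},{"wx":0,"wy":0,"wz":0,"dx":-20,"dy":165,"dz":45,"hand":26},{"wx":0,"wy":0,"wz":0,"dx":-20,"dy":170,"dz":75,"hand":26},{"wx":0,"wy":0,"wz":0,"dx":-20,"dy":170,"dz":95,"hand":26},{"wx":0,"wy":0,"wz":0,"dx":-20,"dy":170,"dz":95,"hand":26}]' 20
python3 -m pendant '[{"wx":0,"wy":0,"wz":0,"dx":0,"dy":0,"dz":0,"hand":26},{"wx":0,"wy":0,"wz":0,"dx":0,"dy":0,"dz":0,"hand":26},{"wx":0,"wy":0,"wz":0,"dx":0,"dy":0,"dz":0,"hand":26},{"wx":0,"wy":0,"wz":0,"dx":0,"dy":0,"dz":0,"hand":26},{"wx":0,"wy":0,"wz":0,"dx":0,"dy":0,"dz":0,"hand":26},{"wx":0,"wy":0,"wz":0,"dx":0,"dy":0,"dz":0,"hand":26},{"wx":0,"wy":0,"wz":0,"dx":0,"dy":0,"dz":0,"hand":26},{"wx":0,"wy":0,"wz":0,"dx":0,"dy":0,"dz":0,"hand":26}]' 20
python3 -c "
from h import *
print(rel(tool(CY),[.5447,.2485,.029]), read_state()['dq'].round(3))
"
```

```text
clock: 13.93
position: [0.5567, 0.08, 0.155]
eef_rot: [[-0.982, -0.19, -0.002], [-0.19, 0.982, -0.001], [0.002, -0.001, -1.0]]
wrist_force: [-0.1, -0.0, -0.6]
width: 0.305
gripper_force: 0.0
clock: 14.6
position: [0.5412, 0.2483, 0.0546]
eef_rot: [[-0.981, -0.192, -0.01], [-0.192, 0.981, -0.004], [0.01, -0.003, -1.0]]
wrist_force: [-0.6, 0.5, -0.9]
width: 0.303
gripper_force: 0.0
clock: 15.27
position: [0.5442, 0.2486, 0.059]
eef_rot: [[-0.982, -0.19, -0.003], [-0.19, 0.982, -0.001], [0.003, -0.001, -1.0]]
wrist_force: [0.1, 0.4, -0.8]
width: 0.305
gripper_force: 0.0
w -0.001 -0.003 -0.000 d -0.5 -0.1 30.0 [ 0.003  0.004 -0.004 -0.003 -0.    -0.001]
```

```bash
python3 -m pendant '[{"wx":0,"wy":0,"wz":0,"dx":0,"dy":0,"dz":15,"hand":26},{"wx":0,"wy":0,"wz":0,"dx":0,"dy":0,"dz":25,"hand":26},{"wx":0,"wy":0,"wz":0,"dx":0,"dy":0,"dz":30,"hand":26},{"wx":0,"wy":0,"wz":0,"dx":0,"dy":0,"dz":30,"hand":26},{"wx":0,"wy":0,"wz":0,"dx":0,"dy":0,"dz":30,"hand":4},{"wx":0,"wy":0,"wz":0,"dx":0,"dy":0,"dz":30,"hand":4},{"wx":0,"wy":0,"wz":0,"dx":0,"dy":0,"dz":30,"hand":4},{"wx":0,"wy":0,"wz":0,"dx":0,"dy":0,"dz":30,"hand":4}]' 20
python3 -m pendant '[{"wx":0,"wy":0,"wz":0,"dx":0,"dy":0,"dz":0,"hand":4},{"wx":0,"wy":0,"wz":0,"dx":0,"dy":0,"dz":-5,"hand":4},{"wx":0,"wy":0,"wz":0,"dx":0,"dy":0,"dz":-15,"hand":4},{"wx":0,"wy":0,"wz":0,"dx":0,"dy":0,"dz":-40,"hand":4},{"wx":0,"wy":0,"wz":0,"dx":0,"dy":0,"dz":-70,"hand":4},{"wx":0,"wy":0,"wz":0,"dx":0,"dy":0,"dz":-100,"hand":4},{"wx":0,"wy":0,"wz":0,"dx":0,"dy":0,"dz":-120,"hand":4},{"wx":0,"wy":0,"wz":0,"dx":0,"dy":0,"dz":-120,"hand":4}]' 20
python3 -c "
from h import *
f,st=flask(); p=slot(f,2)
print(rel(tool(CY),p+[0,0,.075],R0=tool(CY),p0=np.array([.5442,.2486,.1496])), p)"
```

```text
clock: 15.93
position: [0.5442, 0.2487, 0.0289]
eef_rot: [[-0.982, -0.19, -0.003], [-0.19, 0.982, -0.001], [0.003, -0.001, -1.0]]
wrist_force: [-0.2, 0.4, 0.5]
width: 0.106
gripper_force: 20.7
clock: 16.6
position: [0.5467, 0.2498, 0.1553]
eef_rot: [[-0.982, -0.19, 0.005], [-0.19, 0.982, 0.002], [-0.006, 0.001, -1.0]]
wrist_force: [0.5, -0.4, 0.6]
width: 0.109
gripper_force: 20.7
flask [ 0.5549 -0.2872  0.037 ] (52.14418029785156, 53.73006820678711) stud [ 0.5294 -0.3514  0.048 ] -111.6091685271927 0.06912003004132594
w 0.000 0.000 0.000 d 80.0 -528.0 74.6 [ 0.56617181 -0.28499222  0.        ]
```

```bash
python3 -m pendant '[{"wx":0,"wy":0,"wz":0,"dx":5,"dy":-30,"dz":0,"hand":4},{"wx":0,"wy":0,"wz":0,"dx":10,"dy":-70,"dz":-5,"hand":4},{"wx":0,"wy":0,"wz":0,"dx":16,"dy":-110,"dz":-5,"hand":4},{"wx":0,"wy":0,"wz":0,"dx":22,"dy":-150,"dz":-5,"hand":4},{"wx":0,"wy":0,"wz":0,"dx":28,"dy":-190,"dz":-5,"hand":4},{"wx":0,"wy":0,"wz":0,"dx":34,"dy":-230,"dz":-5,"hand":4},{"wx":0,"wy":0,"wz":0,"dx":40,"dy":-270,"dz":-5,"hand":4},{"wx":0,"wy":0,"wz":0,"dx":46,"dy":-310,"dz":-5,"hand":4}]' 20
python3 -m pendant '[{"wx":0,"wy":0,"wz":0,"dx":6,"dy":-40,"dz":0,"hand":4},{"wx":0,"wy":0,"wz":0,"dx":12,"dy":-80,"dz":0,"hand":4},{"wx":0,"wy":0,"wz":0,"dx":18,"dy":-120,"dz":0,"hand":4},{"wx":0,"wy":0,"wz":0,"dx":24,"dy":-160,"dz":5,"hand":4},{"wx":0,"wy":0,"wz":0,"dx":30,"dy":-190,"dz":25,"hand":4},{"wx":0,"wy":0,"wz":0,"dx":34,"dy":-210,"dz":50,"hand":4},{"wx":0,"wy":0,"wz":0,"dx":34,"dy":-218,"dz":70,"hand":4},{"wx":0,"wy":0,"wz":0,"dx":34,"dy":-218,"dz":80,"hand":4}]' 20
python3 -m pendant '[{"wx":0,"wy":0,"wz":0,"dx":0,"dy":0,"dz":0,"hand":4},{"wx":0,"wy":0,"wz":0,"dx":0,"dy":0,"dz":0,"hand":4},{"wx":0,"wy":0,"wz":0,"dx":0,"dy":0,"dz":0,"hand":4},{"wx":0,"wy":0,"wz":0,"dx":0,"dy":0,"dz":0,"hand":4},{"wx":0,"wy":0,"wz":0,"dx":0,"dy":0,"dz":12,"hand":4},{"wx":0,"wy":0,"wz":0,"dx":0,"dy":0,"dz":18,"hand":4},{"wx":0,"wy":0,"wz":0,"dx":0,"dy":0,"dz":18,"hand":4},{"wx":0,"wy":0,"wz":0,"dx":0,"dy":0,"dz":18,"hand":4}]' 20
python3 -c "
from h import *
print(rel(tool(CY),[.5662,-.285,.0453]), read_state()['dq'].round(3))
"
```

```text
clock: 17.32
position: [0.5574, -0.0661, 0.1535]
eef_rot: [[-0.982, -0.19, -0.004], [-0.19, 0.982, -0.001], [0.004, -0.0, -1.0]]
wrist_force: [0.2, 0.2, -0.2]
width: 0.106
gripper_force: 20.7
clock: 17.98
position: [0.5642, -0.2863, 0.0704]
eef_rot: [[-0.982, -0.187, -0.008], [-0.187, 0.982, 0.001], [0.007, 0.002, -1.0]]
wrist_force: [-0.9, 0.8, -0.6]
width: 0.105
gripper_force: 20.7
clock: 18.65
position: [0.5657, -0.2844, 0.0557]
eef_rot: [[-0.982, -0.191, -0.004], [-0.191, 0.982, -0.001], [0.004, 0.0, -1.0]]
wrist_force: [-0.4, -0.5, 0.1]
width: 0.106
gripper_force: 20.7
w 0.000 -0.004 0.000 d -0.5 -0.7 10.4 [-0.004 -0.005  0.016  0.005  0.001  0.002]
```

```bash
python3 -m pendant '[{"wx":0,"wy":0,"wz":0,"dx":0,"dy":0,"dz":5,"hand":4},{"wx":0,"wy":0,"wz":0,"dx":0,"dy":0,"dz":9,"hand":4},{"wx":0,"wy":0,"wz":0,"dx":0,"dy":0,"dz":10.8,"hand":4},{"wx":0,"wy":0,"wz":0,"dx":0,"dy":0,"dz":10.8,"hand":4},{"wx":0,"wy":0,"wz":0,"dx":0,"dy":0,"dz":10.8,"hand":4},{"wx":0,"wy":0,"wz":0,"dx":0,"dy":0,"dz":10.8,"hand":20},{"wx":0,"wy":0,"wz":0,"dx":0,"dy":0,"dz":10.8,"hand":20},{"wx":0,"wy":0,"wz":0,"dx":0,"dy":0,"dz":10.8,"hand":20}]' 20
python3 -m pendant '[{"wx":0,"wy":0,"wz":0,"dx":0,"dy":0,"dz":-5,"hand":20},{"wx":0,"wy":0,"wz":0,"dx":0,"dy":0,"dz":-15,"hand":20},{"wx":0,"wy":0,"wz":0,"dx":0,"dy":0,"dz":-40,"hand":20},{"wx":0,"wy":0,"wz":0,"dx":0,"dy":0,"dz":-80,"hand":20},{"wx":0,"wy":0,"wz":0,"dx":-4,"dy":20,"dz":-110,"hand":20},{"wx":0,"wy":0,"wz":0,"dx":-10,"dy":60,"dz":-110,"hand":20},{"wx":0,"wy":0,"wz":0,"dx":-16,"dy":100,"dz":-110,"hand":20},{"wx":0,"wy":0,"wz":0,"dx":-22,"dy":140,"dz":-110,"hand":20}]' 20
python3 -c "
from h import *
flask()"
python3 -m pendant '[{"wx":0,"wy":0,"wz":0,"dx":-6,"dy":40,"dz":0,"hand":26},{"wx":0,"wy":0,"wz":0,"dx":-12,"dy":80,"dz":0,"hand":26},{"wx":0,"wy":0,"wz":0,"dx":-18,"dy":120,"dz":0,"hand":26},{"wx":0,"wy":0,"wz":0,"dx":-24,"dy":160,"dz":0,"hand":26},{"wx":0,"wy":0,"wz":0,"dx":-30,"dy":200,"dz":0,"hand":26},{"wx":0,"wy":0,"wz":0,"dx":-36,"dy":240,"dz":0,"hand":26},{"wx":0,"wy":0,"wz":0,"dx":-42,"dy":280,"dz":0,"hand":26},{"wx":0,"wy":0,"wz":0,"dx":-48,"dy":320,"dz":0,"hand":26}]' 20
python3 -m pendant '[{"wx":0,"wy":0,"wz":0,"dx":-5,"dy":40,"dz":0,"hand":26},{"wx":0,"wy":0,"wz":0,"dx":-9,"dy":80,"dz":5,"hand":26},{"wx":0,"wy":0,"wz":0,"dx":-11,"dy":105,"dz":25,"hand":26},{"wx":0,"wy":0,"wz":0,"dx":-11,"dy":112,"dz":55,"hand":26},{"wx":0,"wy":0,"wz":0,"dx":-11,"dy":112,"dz":85,"hand":26},{"wx":0,"wy":0,"wz":0,"dx":-11,"dy":112,"dz":96,"hand":26},{"wx":0,"wy":0,"wz":0,"dx":-11,"dy":112,"dz":96,"hand":26},{"wx":0,"wy":0,"wz":0,"dx":-11,"dy":112,"dz":96,"hand":26}]' 20
python3 -m pendant '[{"wx":0,"wy":0,"wz":0,"dx":0,"dy":0,"dz":0,"hand":26},{"wx":0,"wy":0,"wz":0,"dx":0,"dy":0,"dz":0,"hand":26},{"wx":0,"wy":0,"wz":0,"dx":0,"dy":0,"dz":0,"hand":26},{"wx":0,"wy":0,"wz":0,"dx":0,"dy":0,"dz":0,"hand":26},{"wx":0,"wy":0,"wz":0,"dx":0,"dy":0,"dz":0,"hand":26},{"wx":0,"wy":0,"wz":0,"dx":0,"dy":0,"dz":0,"hand":26},{"wx":0,"wy":0,"wz":0,"dx":0,"dy":0,"dz":0,"hand":26},{"wx":0,"wy":0,"wz":0,"dx":0,"dy":0,"dz":0,"hand":26}]' 20
python3 -c "
from h import *
print(rel(tool(CY),[.5362,.2927,.029]), read_state()['dq'].round(3))
"
```

```text
clock: 19.32
position: [0.5663, -0.285, 0.0459]
eef_rot: [[-0.982, -0.19, -0.003], [-0.19, 0.982, -0.002], [0.003, -0.001, -1.0]]
wrist_force: [-0.6, -1.2, -0.4]
width: 0.231
gripper_force: 0.0
clock: 19.98
position: [0.5618, -0.1423, 0.1576]
eef_rot: [[-0.982, -0.189, 0.0], [-0.189, 0.982, -0.002], [0.0, -0.002, -1.0]]
wrist_force: [0.7, 0.6, 0.3]
width: 0.233
gripper_force: 0.0
clock: 20.7
position: [0.5474, 0.1822, 0.1565]
eef_rot: [[-0.982, -0.19, -0.001], [-0.19, 0.982, -0.001], [0.001, -0.001, -1.0]]
wrist_force: [1.3, 0.3, -0.2]
width: 0.304
gripper_force: 0.0
clock: 21.37
position: [0.5369, 0.2917, 0.0598]
eef_rot: [[-0.982, -0.19, -0.003], [-0.19, 0.982, -0.002], [0.003, -0.001, -1.0]]
wrist_force: [0.1, 0.2, 0.9]
width: 0.303
gripper_force: 0.0
clock: 22.03
position: [0.5368, 0.2921, 0.0589]
eef_rot: [[-0.982, -0.19, -0.003], [-0.19, 0.982, -0.001], [0.003, -0.001, -1.0]]
wrist_force: [0.3, 0.0, -0.4]
width: 0.305
gripper_force: 0.0
w -0.001 -0.003 -0.000 d 0.3 0.8 29.9 [ 0.002  0.002 -0.001 -0.    -0.003  0.   ]Traceback (most recent call last):
  File "<string>", line 3, in <module>
    flask()
    ~~~~~^^
  File "h.py", line 28, in flask
    k[150:290,380:515]=m[150:290,380:515]; n,l,s,ce=cv2.connectedComponentsWithStats(k); i=1+np.argmax(s[1:,4])
                                                                                             ~~~~~~~~~^^^^^^^^^
    return _wrapfunc(a, 'argmax', axis=axis, out=out, **kwds)
    return bound(*args, **kwds)
ValueError: attempt to get argmax of an empty sequence
```

```bash
python3 -m pendant '[{"wx":0,"wy":0,"wz":0,"dx":0.3,"dy":0.6,"dz":15,"hand":26},{"wx":0,"wy":0,"wz":0,"dx":0.3,"dy":0.6,"dz":25,"hand":26},{"wx":0,"wy":0,"wz":0,"dx":0.3,"dy":0.6,"dz":30,"hand":26},{"wx":0,"wy":0,"wz":0,"dx":0.3,"dy":0.6,"dz":30,"hand":26},{"wx":0,"wy":0,"wz":0,"dx":0.3,"dy":0.6,"dz":30,"hand":4},{"wx":0,"wy":0,"wz":0,"dx":0.3,"dy":0.6,"dz":30,"hand":4},{"wx":0,"wy":0,"wz":0,"dx":0.3,"dy":0.6,"dz":30,"hand":4},{"wx":0,"wy":0,"wz":0,"dx":0.3,"dy":0.6,"dz":30,"hand":4}]' 20
python3 -m pendant '[{"wx":0,"wy":0,"wz":0,"dx":0,"dy":0,"dz":0,"hand":4},{"wx":0,"wy":0,"wz":0,"dx":0,"dy":0,"dz":-5,"hand":4},{"wx":0,"wy":0,"wz":0,"dx":0,"dy":0,"dz":-15,"hand":4},{"wx":0,"wy":0,"wz":0,"dx":0,"dy":0,"dz":-40,"hand":4},{"wx":0,"wy":0,"wz":0,"dx":0,"dy":0,"dz":-70,"hand":4},{"wx":0,"wy":0,"wz":0,"dx":0,"dy":0,"dz":-100,"hand":4},{"wx":0,"wy":0,"wz":0,"dx":0,"dy":0,"dz":-120,"hand":4},{"wx":0,"wy":0,"wz":0,"dx":0,"dy":0,"dz":-120,"hand":4}]' 20
python3 -c "
from h import *
f,st=flask(); p=slot(f,1)
print(rel(tool(CY),p+[0,0,.056],R0=tool(CY),p0=np.array([.5364,.2926,.149])), p)"
```

```text
clock: 22.7
position: [0.5364, 0.2926, 0.0292]
eef_rot: [[-0.982, -0.19, -0.003], [-0.19, 0.982, -0.001], [0.003, -0.001, -1.0]]
wrist_force: [0.2, 0.1, 0.6]
width: 0.101
gripper_force: 20.8
clock: 23.37
position: [0.5388, 0.2939, 0.1556]
eef_rot: [[-0.982, -0.19, 0.005], [-0.19, 0.982, 0.003], [-0.005, 0.002, -1.0]]
wrist_force: [0.5, 0.2, 0.8]
width: 0.101
gripper_force: 20.8
flask [ 0.5549 -0.2871  0.037 ] (52.08386993408203, 53.84809875488281) stud [ 0.5294 -0.3514  0.048 ] -111.59604050357652 0.06921433500953068
w 0.000 0.000 0.000 d 103.7 -572.6 93.0 [ 0.54361267 -0.28927859  0.        ]
```

```bash
python3 -m pendant '[{"wx":0,"wy":0,"wz":0,"dx":5,"dy":-30,"dz":0,"hand":4},{"wx":0,"wy":0,"wz":0,"dx":12,"dy":-69,"dz":-5,"hand":4},{"wx":0,"wy":0,"wz":0,"dx":19,"dy":-109,"dz":-5,"hand":4},{"wx":0,"wy":0,"wz":0,"dx":26,"dy":-149,"dz":-5,"hand":4},{"wx":0,"wy":0,"wz":0,"dx":33,"dy":-189,"dz":-5,"hand":4},{"wx":0,"wy":0,"wz":0,"dx":40,"dy":-229,"dz":-5,"hand":4},{"wx":0,"wy":0,"wz":0,"dx":47,"dy":-269,"dz":-5,"hand":4},{"wx":0,"wy":0,"wz":0,"dx":54,"dy":-309,"dz":-5,"hand":4}]' 20
python3 -m pendant '[{"wx":0,"wy":0,"wz":0,"dx":8,"dy":-40,"dz":0,"hand":4},{"wx":0,"wy":0,"wz":0,"dx":16,"dy":-80,"dz":0,"hand":4},{"wx":0,"wy":0,"wz":0,"dx":24,"dy":-120,"dz":0,"hand":4},{"wx":0,"wy":0,"wz":0,"dx":32,"dy":-160,"dz":0,"hand":4},{"wx":0,"wy":0,"wz":0,"dx":40,"dy":-198,"dz":5,"hand":4},{"wx":0,"wy":0,"wz":0,"dx":46,"dy":-230,"dz":20,"hand":4},{"wx":0,"wy":0,"wz":0,"dx":50,"dy":-255,"dz":35,"hand":4},{"wx":0,"wy":0,"wz":0,"dx":50,"dy":-263.5,"dz":55,"hand":4}]' 20
python3 -m pendant '[{"wx":0,"wy":0,"wz":0,"dx":0,"dy":0,"dz":10,"hand":4},{"wx":0,"wy":0,"wz":0,"dx":0,"dy":0,"dz":15,"hand":4},{"wx":0,"wy":0,"wz":0,"dx":0,"dy":0,"dz":20,"hand":4},{"wx":0,"wy":0,"wz":0,"dx":0,"dy":0,"dz":28,"hand":4},{"wx":0,"wy":0,"wz":0,"dx":0,"dy":0,"dz":36,"hand":4},{"wx":0,"wy":0,"wz":0,"dx":0,"dy":0,"dz":42,"hand":4},{"wx":0,"wy":0,"wz":0,"dx":0,"dy":0,"dz":42,"hand":4},{"wx":0,"wy":0,"wz":0,"dx":0,"dy":0,"dz":42,"hand":4}]' 20
python3 -c "
from h import *
print(rel(tool(CY),[.5436,-.2893,.0455]), read_state()['dq'].round(3))
"
```

```text
clock: 24.08
position: [0.5415, -0.0227, 0.1537]
eef_rot: [[-0.982, -0.191, -0.004], [-0.191, 0.982, -0.001], [0.004, -0.001, -1.0]]
wrist_force: [0.5, 0.1, -0.2]
width: 0.103
gripper_force: 20.8
clock: 24.75
position: [0.543, -0.2931, 0.0992]
eef_rot: [[-0.982, -0.187, -0.002], [-0.187, 0.982, -0.003], [0.003, -0.002, -1.0]]
wrist_force: [0.3, -0.0, 0.1]
width: 0.104
gripper_force: 20.8
clock: 25.42
position: [0.5432, -0.2887, 0.0576]
eef_rot: [[-0.982, -0.191, -0.003], [-0.191, 0.982, -0.001], [0.004, -0.001, -1.0]]
wrist_force: [0.8, 0.2, 0.7]
width: 0.099
gripper_force: 20.8
w -0.001 -0.004 0.001 d -0.3 -0.6 12.1 [-0.005 -0.005  0.016  0.004 -0.001  0.   ]
```

```bash
python3 -m pendant '[{"wx":0,"wy":0,"wz":0,"dx":0,"dy":-0.5,"dz":6,"hand":4},{"wx":0,"wy":0,"wz":0,"dx":0,"dy":-0.5,"dz":10,"hand":4},{"wx":0,"wy":0,"wz":0,"dx":0,"dy":-0.5,"dz":12.2,"hand":4},{"wx":0,"wy":0,"wz":0,"dx":0,"dy":-0.5,"dz":12.2,"hand":4},{"wx":0,"wy":0,"wz":0,"dx":0,"dy":-0.5,"dz":12.2,"hand":4},{"wx":0,"wy":0,"wz":0,"dx":0,"dy":-0.5,"dz":12.2,"hand":20},{"wx":0,"wy":0,"wz":0,"dx":0,"dy":-0.5,"dz":12.2,"hand":20},{"wx":0,"wy":0,"wz":0,"dx":0,"dy":-0.5,"dz":12.2,"hand":20}]' 20
python3 -m pendant '[{"wx":0,"wy":0,"wz":0,"dx":0,"dy":0,"dz":-5,"hand":20},{"wx":0,"wy":0,"wz":0,"dx":0,"dy":0,"dz":-15,"hand":20},{"wx":0,"wy":0,"wz":0,"dx":0,"dy":0,"dz":-40,"hand":20},{"wx":0,"wy":0,"wz":0,"dx":0,"dy":0,"dz":-80,"hand":20},{"wx":0,"wy":0,"wz":0,"dx":-5,"dy":20,"dz":-110,"hand":20},{"wx":0,"wy":0,"wz":0,"dx":-15,"dy":58,"dz":-110,"hand":20},{"wx":0,"wy":0,"wz":0,"dx":-27,"dy":96,"dz":-110,"hand":20},{"wx":0,"wy":0,"wz":0,"dx":-40,"dy":134,"dz":-110,"hand":20}]' 20
python3 -m pendant '[{"wx":0,"wy":0,"wz":0,"dx":-12,"dy":39,"dz":0,"hand":26},{"wx":0,"wy":0,"wz":0,"dx":-24,"dy":78,"dz":0,"hand":26},{"wx":0,"wy":0,"wz":0,"dx":-36,"dy":117,"dz":0,"hand":26},{"wx":0,"wy":0,"wz":0,"dx":-48,"dy":156,"dz":0,"hand":26},{"wx":0,"wy":0,"wz":0,"dx":-60,"dy":195,"dz":0,"hand":26},{"wx":0,"wy":0,"wz":0,"dx":-72,"dy":234,"dz":0,"hand":26},{"wx":0,"wy":0,"wz":0,"dx":-84,"dy":273,"dz":0,"hand":26},{"wx":0,"wy":0,"wz":0,"dx":-96,"dy":312,"dz":0,"hand":26}]' 20
python3 -m pendant '[{"wx":0,"wy":0,"wz":0,"dx":-10,"dy":30,"dz":0,"hand":26},{"wx":0,"wy":0,"wz":0,"dx":-16,"dy":50,"dz":10,"hand":26},{"wx":0,"wy":0,"wz":0,"dx":-17.5,"dy":59.5,"dz":35,"hand":26},{"wx":0,"wy":0,"wz":0,"dx":-17.5,"dy":59.5,"dz":65,"hand":26},{"wx":0,"wy":0,"wz":0,"dx":-17.5,"dy":59.5,"dz":88,"hand":26},{"wx":0,"wy":0,"wz":0,"dx":-17.5,"dy":59.5,"dz":96,"hand":26},{"wx":0,"wy":0,"wz":0,"dx":-17.5,"dy":59.5,"dz":96,"hand":26},{"wx":0,"wy":0,"wz":0,"dx":-17.5,"dy":59.5,"dz":96,"hand":26}]' 20
python3 -m pendant '[{"wx":0,"wy":0,"wz":0,"dx":0,"dy":0,"dz":0,"hand":26},{"wx":0,"wy":0,"wz":0,"dx":0,"dy":0,"dz":0,"hand":26},{"wx":0,"wy":0,"wz":0,"dx":0,"dy":0,"dz":0,"hand":26},{"wx":0,"wy":0,"wz":0,"dx":0,"dy":0,"dz":0,"hand":26},{"wx":0,"wy":0,"wz":0,"dx":0,"dy":0,"dz":0,"hand":26},{"wx":0,"wy":0,"wz":0,"dx":0,"dy":0,"dz":0,"hand":26},{"wx":0,"wy":0,"wz":0,"dx":0,"dy":0,"dz":0,"hand":26},{"wx":0,"wy":0,"wz":0,"dx":0,"dy":0,"dz":0,"hand":26}]' 20
python3 -c "
from h import *
print(rel(tool(CY),[.5980,.2362,.029]), read_state()['dq'].round(3))
"
```

```text
clock: 26.08
position: [0.5434, -0.2898, 0.0458]
eef_rot: [[-0.982, -0.19, -0.003], [-0.19, 0.982, -0.002], [0.003, -0.001, -1.0]]
wrist_force: [0.4, -0.5, -0.7]
width: 0.236
gripper_force: 0.0
clock: 26.75
position: [0.5578, -0.1496, 0.1576]
eef_rot: [[-0.982, -0.189, 0.0], [-0.189, 0.982, -0.002], [0.0, -0.002, -1.0]]
wrist_force: [-0.3, -0.7, 0.4]
width: 0.236
gripper_force: 0.0
clock: 27.42
position: [0.5923, 0.1763, 0.1562]
eef_rot: [[-0.982, -0.191, -0.001], [-0.191, 0.982, -0.001], [0.002, -0.001, -1.0]]
wrist_force: [1.4, -0.2, -0.5]
width: 0.303
gripper_force: 0.0
clock: 28.08
position: [0.5982, 0.2357, 0.0599]
eef_rot: [[-0.982, -0.19, -0.002], [-0.19, 0.982, -0.001], [0.003, -0.001, -1.0]]
wrist_force: [-0.5, -0.5, 0.8]
width: 0.306
gripper_force: 0.0
clock: 28.75
position: [0.5977, 0.2357, 0.0586]
eef_rot: [[-0.982, -0.19, -0.003], [-0.19, 0.982, -0.001], [0.003, -0.001, -1.0]]
wrist_force: [-0.5, 0.1, 0.9]
width: 0.303
gripper_force: 0.0
w -0.001 -0.003 0.000 d -0.5 0.4 29.6 [-0.     0.001 -0.001  0.001 -0.001  0.003]
```

```bash
python3 -m pendant '[{"wx":0,"wy":0,"wz":0,"dx":0,"dy":0.4,"dz":15,"hand":26},{"wx":0,"wy":0,"wz":0,"dx":0,"dy":0.4,"dz":25,"hand":26},{"wx":0,"wy":0,"wz":0,"dx":0,"dy":0.4,"dz":29.6,"hand":26},{"wx":0,"wy":0,"wz":0,"dx":0,"dy":0.4,"dz":29.6,"hand":26},{"wx":0,"wy":0,"wz":0,"dx":0,"dy":0.4,"dz":29.6,"hand":4},{"wx":0,"wy":0,"wz":0,"dx":0,"dy":0.4,"dz":29.6,"hand":4},{"wx":0,"wy":0,"wz":0,"dx":0,"dy":0.4,"dz":29.6,"hand":4},{"wx":0,"wy":0,"wz":0,"dx":0,"dy":0.4,"dz":29.6,"hand":4}]' 20
python3 -m pendant '[{"wx":0,"wy":0,"wz":0,"dx":0,"dy":0,"dz":0,"hand":4},{"wx":0,"wy":0,"wz":0,"dx":0,"dy":0,"dz":-5,"hand":4},{"wx":0,"wy":0,"wz":0,"dx":0,"dy":0,"dz":-15,"hand":4},{"wx":0,"wy":0,"wz":0,"dx":0,"dy":0,"dz":-40,"hand":4},{"wx":0,"wy":0,"wz":0,"dx":0,"dy":0,"dz":-70,"hand":4},{"wx":0,"wy":0,"wz":0,"dx":0,"dy":0,"dz":-100,"hand":4},{"wx":0,"wy":0,"wz":0,"dx":0,"dy":0,"dz":-125,"hand":4},{"wx":0,"wy":0,"wz":0,"dx":0,"dy":0,"dz":-125,"hand":4}]' 20
python3 -c "
from h import *
f,st=flask(); p=slot(f,0)
print(rel(tool(CY),p+[0,0,.056],R0=tool(CY),p0=np.array([.5977,.2361,.154])), p)"
```

```text
clock: 29.42
position: [0.5978, 0.2361, 0.0293]
eef_rot: [[-0.982, -0.19, -0.003], [-0.19, 0.982, -0.001], [0.003, -0.001, -1.0]]
wrist_force: [-0.4, -0.1, -0.9]
width: 0.103
gripper_force: 20.7
clock: 30.08
position: [0.6005, 0.2373, 0.1617]
eef_rot: [[-0.982, -0.19, 0.006], [-0.19, 0.982, 0.002], [-0.007, 0.001, -1.0]]
wrist_force: [1.0, -0.7, 0.4]
width: 0.103
gripper_force: 20.7
flask [ 0.5549 -0.2871  0.037 ] (52.10888671875, 53.846534729003906) stud [ 0.529  -0.3518  0.048 ] -111.86074676183138 0.06971265468262952
w 0.000 0.000 0.000 d 176.1 -505.5 98.0 [ 0.5210685  -0.29365056  0.        ]
```

```bash
python3 -m pendant '[{"wx":0,"wy":0,"wz":0,"dx":10,"dy":-28,"dz":0,"hand":4},{"wx":0,"wy":0,"wz":0,"dx":24,"dy":-66,"dz":-5,"hand":4},{"wx":0,"wy":0,"wz":0,"dx":38,"dy":-104,"dz":-5,"hand":4},{"wx":0,"wy":0,"wz":0,"dx":52,"dy":-142,"dz":-5,"hand":4},{"wx":0,"wy":0,"wz":0,"dx":66,"dy":-180,"dz":-5,"hand":4},{"wx":0,"wy":0,"wz":0,"dx":80,"dy":-218,"dz":-5,"hand":4},{"wx":0,"wy":0,"wz":0,"dx":94,"dy":-256,"dz":-5,"hand":4},{"wx":0,"wy":0,"wz":0,"dx":106,"dy":-294,"dz":-5,"hand":4}]' 20
python3 -m pendant '[{"wx":0,"wy":0,"wz":0,"dx":13,"dy":-38,"dz":0,"hand":4},{"wx":0,"wy":0,"wz":0,"dx":26,"dy":-76,"dz":0,"hand":4},{"wx":0,"wy":0,"wz":0,"dx":39,"dy":-114,"dz":0,"hand":4},{"wx":0,"wy":0,"wz":0,"dx":52,"dy":-150,"dz":5,"hand":4},{"wx":0,"wy":0,"wz":0,"dx":64,"dy":-182,"dz":15,"hand":4},{"wx":0,"wy":0,"wz":0,"dx":70,"dy":-205,"dz":30,"hand":4},{"wx":0,"wy":0,"wz":0,"dx":70,"dy":-211.5,"dz":50,"hand":4},{"wx":0,"wy":0,"wz":0,"dx":70,"dy":-211.5,"dz":70,"hand":4}]' 20
python3 -m pendant '[{"wx":0,"wy":0,"wz":0,"dx":0,"dy":0,"dz":0,"hand":4},{"wx":0,"wy":0,"wz":0,"dx":0,"dy":0,"dz":5,"hand":4},{"wx":0,"wy":0,"wz":0,"dx":0,"dy":0,"dz":10,"hand":4},{"wx":0,"wy":0,"wz":0,"dx":0,"dy":0,"dz":18,"hand":4},{"wx":0,"wy":0,"wz":0,"dx":0,"dy":0,"dz":26,"hand":4},{"wx":0,"wy":0,"wz":0,"dx":0,"dy":0,"dz":32,"hand":4},{"wx":0,"wy":0,"wz":0,"dx":0,"dy":0,"dz":32,"hand":4},{"wx":0,"wy":0,"wz":0,"dx":0,"dy":0,"dz":32,"hand":4}]' 20
python3 -c "
from h import *
print(rel(tool(CY),[.5211,-.2937,.0456]), read_state()['dq'].round(3))
"
```

```text
clock: 30.8
position: [0.5486, -0.0742, 0.1594]
eef_rot: [[-0.982, -0.191, -0.004], [-0.191, 0.982, -0.001], [0.004, -0.001, -1.0]]
wrist_force: [0.8, -1.0, 0.3]
width: 0.104
gripper_force: 20.7
clock: 31.47
position: [0.5208, -0.296, 0.089]
eef_rot: [[-0.982, -0.187, -0.003], [-0.187, 0.982, -0.002], [0.003, -0.001, -1.0]]
wrist_force: [-0.2, -0.0, -0.7]
width: 0.106
gripper_force: 20.7
clock: 32.13
position: [0.521, -0.2933, 0.0577]
eef_rot: [[-0.982, -0.191, -0.004], [-0.191, 0.982, -0.001], [0.004, -0.0, -1.0]]
wrist_force: [-0.5, -0.3, 0.7]
width: 0.101
gripper_force: 20.7
w -0.000 -0.004 0.000 d -0.1 -0.4 12.1 [-0.002 -0.006  0.013  0.006  0.    -0.   ]
```

```bash
python3 -m pendant '[{"wx":0,"wy":0,"wz":0,"dx":0,"dy":0,"dz":6,"hand":4},{"wx":0,"wy":0,"wz":0,"dx":0,"dy":0,"dz":10,"hand":4},{"wx":0,"wy":0,"wz":0,"dx":0,"dy":0,"dz":12.2,"hand":4},{"wx":0,"wy":0,"wz":0,"dx":0,"dy":0,"dz":12.2,"hand":4},{"wx":0,"wy":0,"wz":0,"dx":0,"dy":0,"dz":12.2,"hand":4},{"wx":0,"wy":0,"wz":0,"dx":0,"dy":0,"dz":12.2,"hand":20},{"wx":0,"wy":0,"wz":0,"dx":0,"dy":0,"dz":12.2,"hand":20},{"wx":0,"wy":0,"wz":0,"dx":0,"dy":0,"dz":12.2,"hand":20}]' 20
python3 -m pendant '[{"wx":0,"wy":0,"wz":0,"dx":0,"dy":0,"dz":-5,"hand":20},{"wx":0,"wy":0,"wz":0,"dx":0,"dy":0,"dz":-15,"hand":20},{"wx":0,"wy":0,"wz":0,"dx":0,"dy":0,"dz":-40,"hand":20},{"wx":0,"wy":0,"wz":0,"dx":0,"dy":0,"dz":-80,"hand":20},{"wx":0,"wy":0,"wz":0,"dx":0,"dy":0,"dz":-110,"hand":20},{"wx":0,"wy":0,"wz":0,"dx":0,"dy":0,"dz":-140,"hand":20},{"wx":0,"wy":0,"wz":0,"dx":0,"dy":0,"dz":-140,"hand":20},{"wx":0,"wy":0,"wz":0,"dx":0,"dy":0,"dz":-140,"hand":20}]' 20
python3 - <<'E'
from h import *
c=capture('wrist'); np.savez('pics/w7.npz',**c); cv2.imwrite('pics/w7.png',c['color'][:,:,::-1]); print(read_state()["position"])
E
python3 -m pendant '[{"wx":0,"wy":0,"wz":0,"dx":-15,"dy":28,"dz":-10,"hand":40},{"wx":0,"wy":0,"wz":0,"dx":-33,"dy":62,"dz":-25,"hand":40},{"wx":0,"wy":0,"wz":0,"dx":-51,"dy":95,"dz":-40,"hand":40},{"wx":0,"wy":0,"wz":0,"dx":-69,"dy":128,"dz":-55,"hand":40},{"wx":0,"wy":0,"wz":0,"dx":-87,"dy":160,"dz":-70,"hand":40},{"wx":0,"wy":0,"wz":0,"dx":-105,"dy":193,"dz":-80,"hand":40},{"wx":0,"wy":0,"wz":0,"dx":-123,"dy":226,"dz":-85,"hand":40},{"wx":0,"wy":0,"wz":0,"dx":-141,"dy":258,"dz":-85,"hand":40}]' 20
python3 -m pendant '[{"wx":0,"wy":0,"wz":0,"dx":-15,"dy":28,"dz":0,"hand":40},{"wx":0,"wy":0,"wz":0,"dx":-15,"dy":28,"dz":0,"hand":40},{"wx":0,"wy":0,"wz":0,"dx":-15,"dy":28,"dz":0,"hand":40},{"wx":0,"wy":0,"wz":0,"dx":-15,"dy":28,"dz":0,"hand":40},{"wx":0,"wy":0,"wz":0,"dx":-15,"dy":28,"dz":0,"hand":40},{"wx":0,"wy":0,"wz":0,"dx":-15,"dy":28,"dz":0,"hand":40},{"wx":0,"wy":0,"wz":0,"dx":-15,"dy":28,"dz":0,"hand":40},{"wx":0,"wy":0,"wz":0,"dx":-15,"dy":28,"dz":0,"hand":40}]' 20
python3 - <<'E'
from h import *
c=capture('wrist'); np.savez('pics/w8.npz',**c); a=c['color'][:,:,::-1]; b=cv2.imread('pics/w7.png'); print(read_state()["position"],c["origin"],c["rotation"])
cv2.imwrite('pics/w78.png',np.vstack([cv2.resize(b[:300,60:560],(500,300)),a[0:300,60:560]]))
E
```

```text
clock: 32.8
position: [0.5213, -0.2937, 0.0461]
eef_rot: [[-0.982, -0.19, -0.003], [-0.19, 0.982, -0.002], [0.003, -0.001, -1.0]]
wrist_force: [0.0, -0.2, 0.7]
width: 0.236
gripper_force: 0.0
clock: 33.47
position: [0.5228, -0.2941, 0.1891]
eef_rot: [[-0.982, -0.19, 0.002], [-0.19, 0.982, -0.004], [-0.001, -0.004, -1.0]]
wrist_force: [0.3, 0.1, -1.0]
width: 0.232
gripper_force: 0.0
[ 0.5219474  -0.29362636  0.18703034]
clock: 34.18
position: [0.6113, -0.0113, 0.2703]
eef_rot: [[-0.982, -0.191, -0.003], [-0.191, 0.982, -0.001], [0.003, -0.001, -1.0]]
wrist_force: [1.4, -0.8, -0.4]
width: 0.467
gripper_force: 0.0
clock: 34.85
position: [0.6203, 0.0162, 0.2702]
eef_rot: [[-0.982, -0.189, -0.003], [-0.189, 0.982, -0.001], [0.003, -0.001, -1.0]]
wrist_force: [-0.9, 1.0, 0.0]
width: 0.475
gripper_force: 0.0
[0.6204126  0.01636698 0.27029439] [0.55346097 0.00256086 0.41248773] [[-1.89558763e-01 -9.45808621e-01 -2.63654180e-01]
 [ 9.81869364e-01 -1.82551107e-01 -5.10651172e-02]
 [ 1.67465733e-04 -2.68553803e-01  9.63264671e-01]]
```

View pics/w78.png

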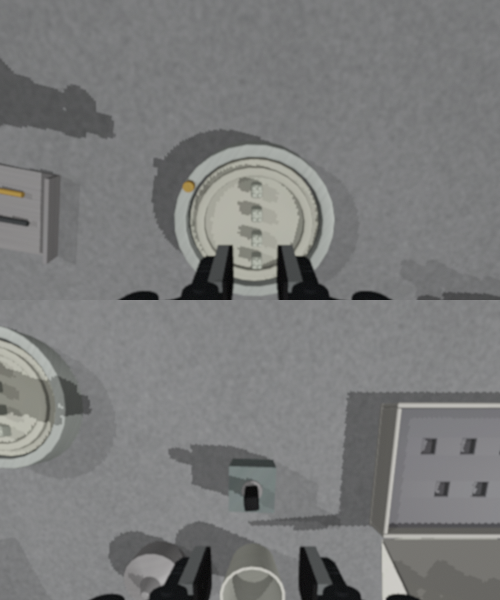

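Four teeth stand in a row in the bed (crop column 257, rows 190–263), the case pockets are empty, and the holder with the black handle is at crop (251,485). Now measure the stylus precisely.

```bash
python3 - <<'E'
from h import *
c=dict(np.load("pics/w8.npz")); P=cloud(c); H=P[...,2]
def rect(m,z,n):
    q=np.argwhere(m)[:,::-1].astype(np.float32); r=cv2.minAreaRect(q); b=ray(c,cv2.boxPoints(r),z)[:,:2]; e=b[1]-b[0]
    print(n,m.sum(),"c",b.mean(0).round(4),"size",np.linalg.norm(b[1]-b[0]).round(4),np.linalg.norm(b[2]-b[1]).round(4),"yaw mod 90",np.degrees(np.arctan2(e[1],e[0]))%90, P[m].mean(0).round(4))
B=np.zeros(H.shape,bool); B[130:230,270:350]=1
rect(B&(H>.114)&(H<.13),.119,"handle")
rect(B&(H>.0595)&(H<.065),.062,"holder")
rect(B&(H>.063)&(H<.125),.08,"h")
# top cam for flask + handle
c=capture("top"); P=cloud(c); H=P[...,2]; print("see", np.nansum((H>.11)&(H<.13)&(np.hypot(P[...,0]-.632,P[...,1]-.017)<.02)))
s=dict(np.load("pics/top0.npz")); c=s; P=cloud(c); H=P[...,2]; B=np.zeros(H.shape,bool); B[165:205,325:370]=1
rect(B&(H>.112)&(H<.13),.119,"top handle"); rect(B&(H>.0595)&(H<.065),.062,"top holder")
E
```

```text
handle 231 c [0.634  0.0143] size 0.0135 0.0141 yaw mod 90 10.924607324649088 [0.6342 0.0145 0.1181]
holder 1618 c [0.6346 0.0147] size 0.0505 0.049 yaw mod 90 8.017429544455325 [0.6322 0.0143 0.0616]
h 545 c [0.6301 0.013 ] size 0.0459 0.0449 yaw mod 90 9.701516589560555 [0.6319 0.0143 0.0951]
see 0
top handle 28 c [0.6336 0.0162] size 0.0133 0.0133 yaw mod 90 89.78564961459392 [0.6329 0.0165 0.1192]
top holder 201 c [0.6331 0.0166] size 0.0498 0.0499 yaw mod 90 9.291149676273207 [0.6326 0.0157 0.0623]
```

```bash
python3 -m pendant '[{"wx":0,"wy":0,"wz":0,"dx":-12.6,"dy":-3.8,"dz":20,"hand":45},{"wx":0,"wy":0,"wz":0,"dx":-12.6,"dy":-3.8,"dz":55,"hand":45},{"wx":0,"wy":0,"wz":0,"dx":-12.6,"dy":-3.8,"dz":90,"hand":45},{"wx":0,"wy":0,"wz":0,"dx":-12.6,"dy":-3.8,"dz":115,"hand":45},{"wx":0,"wy":0,"wz":0,"dx":-12.6,"dy":-3.8,"dz":125,"hand":45},{"wx":0,"wy":0,"wz":0,"dx":-12.6,"dy":-3.8,"dz":130,"hand":45},{"wx":0,"wy":0,"wz":0,"dx":-12.6,"dy":-3.8,"dz":130,"hand":45},{"wx":0,"wy":0,"wz":0,"dx":-12.6,"dy":-3.8,"dz":130,"hand":45}]' 20
python3 -c "
from h import *
print(rel(tool(CY),[.6335,.0150,.078]), read_state()['dq'].round(3))
c=capture('wrist'); cv2.imwrite('pics/w9.png',c['color'][:,:,::-1])
"
```

```text
clock: 35.62
position: [0.634, 0.0156, 0.1418]
eef_rot: [[-0.982, -0.19, -0.001], [-0.19, 0.982, -0.001], [0.001, -0.001, -1.0]]
wrist_force: [-0.6, 0.5, 0.3]
width: 0.528
gripper_force: 0.0
w -0.001 -0.001 -0.000 d 0.6 -0.4 63.8 [ 0.001 -0.008  0.015  0.002 -0.    -0.001]
```

View pics/w9.png

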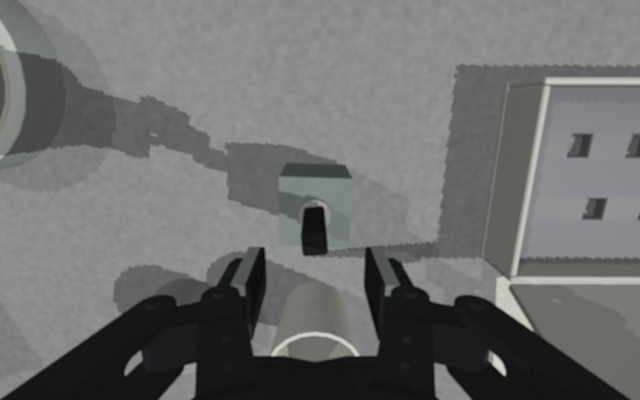

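```bash
python3 -m pendant '[{"wx":0,"wy":0,"wz":0,"dx":0.3,"dy":-0.4,"dz":15,"hand":45},{"wx":0,"wy":0,"wz":0,"dx":0.3,"dy":-0.4,"dz":30,"hand":45},{"wx":0,"wy":0,"wz":0,"dx":0.3,"dy":-0.4,"dz":45,"hand":45},{"wx":0,"wy":0,"wz":0,"dx":0.3,"dy":-0.4,"dz":56,"hand":45},{"wx":0,"wy":0,"wz":0,"dx":0.3,"dy":-0.4,"dz":63,"hand":45},{"wx":0,"wy":0,"wz":0,"dx":0.3,"dy":-0.4,"dz":63,"hand":45},{"wx":0,"wy":0,"wz":0,"dx":0.3,"dy":-0.4,"dz":63,"hand":45},{"wx":0,"wy":0,"wz":0,"dx":0.3,"dy":-0.4,"dz":63,"hand":45}]' 50
python3 -m pendant '[{"wx":0,"wy":0,"wz":0,"dx":0,"dy":0,"dz":0,"hand":8},{"wx":0,"wy":0,"wz":0,"dx":0,"dy":0,"dz":0,"hand":8},{"wx":0,"wy":0,"wz":0,"dx":0,"dy":0,"dz":0,"hand":8},{"wx":0,"wy":0,"wz":0,"dx":0,"dy":0,"dz":0,"hand":8},{"wx":0,"wy":0,"wz":0,"dx":0,"dy":0,"dz":0,"hand":8},{"wx":0,"wy":0,"wz":0,"dx":0,"dy":0,"dz":0,"hand":8},{"wx":0,"wy":0,"wz":0,"dx":0,"dy":0,"dz":0,"hand":8},{"wx":0,"wy":0,"wz":0,"dx":0,"dy":0,"dz":0,"hand":8}]' 50
python3 -c "
from h import *
s=read_state(); print(s['position'],s['eef_rot'].round(4),s['torque'])"
```

```text
clock: 36.33
position: [0.6335, 0.0151, 0.0782]
eef_rot: [[-0.982, -0.19, -0.001], [-0.19, 0.982, -0.001], [0.002, -0.001, -1.0]]
wrist_force: [0.6, 0.2, 0.4]
width: 0.528
gripper_force: 0.0
clock: 37.0
position: [0.6332, 0.0151, 0.0778]
eef_rot: [[-0.982, -0.19, -0.002], [-0.19, 0.982, -0.001], [0.002, -0.001, -1.0]]
wrist_force: [-0.5, -0.6, 5.6]
width: 0.152
gripper_force: 49.0
[0.63324265 0.01513409 0.07782133] [[-0.9817 -0.1904 -0.0017]
 [-0.1904  0.9817 -0.0013]
 [ 0.0019 -0.001  -1.    ]] [0.07702962 0.11524882 0.00997603]
```

```bash
python3 -m pendant '[{"wx":0,"wy":0,"wz":0,"dx":0,"dy":0,"dz":-6,"hand":8},{"wx":0,"wy":0,"wz":0,"dx":0,"dy":0,"dz":-18,"hand":8},{"wx":0,"wy":0,"wz":0,"dx":0,"dy":0,"dz":-32,"hand":8},{"wx":0,"wy":0,"wz":0,"dx":0,"dy":0,"dz":-50,"hand":8},{"wx":0,"wy":0,"wz":0,"dx":0,"dy":0,"dz":-70,"hand":8},{"wx":0,"wy":0,"wz":0,"dx":0,"dy":0,"dz":-90,"hand":8},{"wx":0,"wy":0,"wz":0,"dx":0,"dy":0,"dz":-100,"hand":8},{"wx":0,"wy":0,"wz":0,"dx":0,"dy":0,"dz":-100,"hand":8}]' 50
python3 - <<'E'
from h import *
s=read_state(); print(s["position"],s["wrist_force"])
f,st=flask()
c=capture("wrist"); np.savez("pics/w10.npz",**c); cv2.imwrite('pics/w10.png',c['color'][:,:,::-1])
a=f+np.r_[.0585*(st-f)[:2]/np.hypot(*(st-f)[:2]),0]; print("start",a)
print(rel(tool(CY),[a[0],a[1],.0705+.060],R0=tool(CY),p0=np.array([.6332,.0151,.1778])))
E
```

```text
clock: 37.67
position: [0.6343, 0.0153, 0.1803]
eef_rot: [[-0.982, -0.19, 0.002], [-0.19, 0.982, -0.001], [-0.001, -0.002, -1.0]]
wrist_force: [0.3, 0.5, -0.5]
width: 0.157
gripper_force: 48.6
[0.63433996 0.01527503 0.18026003] [ 0.29120255  0.49021316 -0.47529935]
flask [ 0.5927 -0.2683  0.037 ] (52.07969665527344, 53.3670654296875) stud [ 0.5677 -0.3323  0.048 ] -111.34976309709823 0.06872903583499317
start [ 0.57140232 -0.32281341  0.037     ]
w 0.000 0.000 0.000 d 125.0 -320.0 47.3
```

View pics/w10.png

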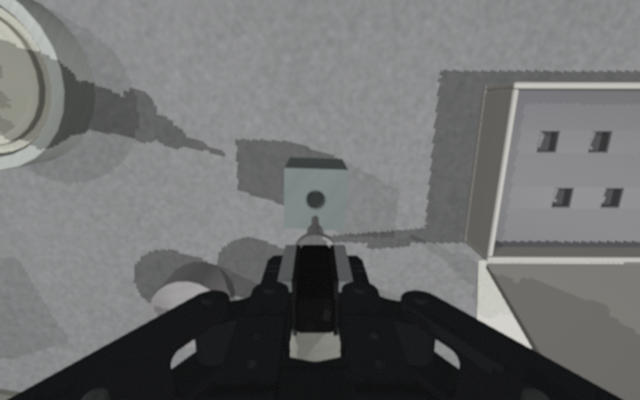

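The wrist view shows the stylus held centrally with its tip at (315,220), and the bore at (315,198). The flask has meanwhile been knocked about 4 cm. Moving to hover over the new start point.

```bash
python3 -m pendant '[{"wx":0,"wy":0,"wz":0,"dx":10,"dy":-25,"dz":0,"hand":8},{"wx":0,"wy":0,"wz":0,"dx":23,"dy":-58,"dz":0,"hand":8},{"wx":0,"wy":0,"wz":0,"dx":36,"dy":-92,"dz":0,"hand":8},{"wx":0,"wy":0,"wz":0,"dx":50,"dy":-128,"dz":0,"hand":8},{"wx":0,"wy":0,"wz":0,"dx":64,"dy":-164,"dz":0,"hand":8},{"wx":0,"wy":0,"wz":0,"dx":78,"dy":-200,"dz":0,"hand":8},{"wx":0,"wy":0,"wz":0,"dx":92,"dy":-236,"dz":0,"hand":8},{"wx":0,"wy":0,"wz":0,"dx":106,"dy":-272,"dz":0,"hand":8}]' 50
python3 -m pendant '[{"wx":0,"wy":0,"wz":0,"dx":12,"dy":-30,"dz":5,"hand":8},{"wx":0,"wy":0,"wz":0,"dx":19,"dy":-48,"dz":15,"hand":8},{"wx":0,"wy":0,"wz":0,"dx":19,"dy":-48,"dz":25,"hand":8},{"wx":0,"wy":0,"wz":0,"dx":19,"dy":-48,"dz":35,"hand":8},{"wx":0,"wy":0,"wz":0,"dx":19,"dy":-48,"dz":45,"hand":8},{"wx":0,"wy":0,"wz":0,"dx":19,"dy":-48,"dz":47,"hand":8},{"wx":0,"wy":0,"wz":0,"dx":19,"dy":-48,"dz":47,"hand":8},{"wx":0,"wy":0,"wz":0,"dx":19,"dy":-48,"dz":47,"hand":8}]' 50
python3 -m pendant '[{"wx":0,"wy":0,"wz":0,"dx":0,"dy":0,"dz":0,"hand":8},{"wx":0,"wy":0,"wz":0,"dx":0,"dy":0,"dz":0,"hand":8},{"wx":0,"wy":0,"wz":0,"dx":0,"dy":0,"dz":0,"hand":8},{"wx":0,"wy":0,"wz":0,"dx":0,"dy":0,"dz":0,"hand":8},{"wx":0,"wy":0,"wz":0,"dx":0,"dy":0,"dz":0,"hand":8},{"wx":0,"wy":0,"wz":0,"dx":0,"dy":0,"dz":0,"hand":8},{"wx":0,"wy":0,"wz":0,"dx":0,"dy":0,"dz":0,"hand":8},{"wx":0,"wy":0,"wz":0,"dx":0,"dy":0,"dz":0,"hand":8}]' 50
python3 - <<'E'
from h import *
s=read_state(); print(s["position"],s["eef_rot"].round(4))
for n in("wrist","side","top"):
    c=capture(n); np.savez(f"pics/{n}11.npz",**c); cv2.imwrite(f'pics/{n}11.png',c['color'][:,:,::-1])
E
```

```text
clock: 38.43
position: [0.5795, -0.2734, 0.1757]
eef_rot: [[-0.982, -0.191, -0.006], [-0.191, 0.982, -0.0], [0.006, 0.001, -1.0]]
wrist_force: [0.6, -0.6, 0.3]
width: 0.154
gripper_force: 48.7
clock: 39.1
position: [0.5715, -0.3216, 0.1308]
eef_rot: [[-0.981, -0.192, -0.003], [-0.192, 0.981, -0.001], [0.003, -0.001, -1.0]]
wrist_force: [-0.6, -0.0, -1.7]
width: 0.158
gripper_force: 48.8
clock: 39.77
position: [0.5712, -0.3228, 0.1307]
eef_rot: [[-0.982, -0.19, -0.003], [-0.19, 0.982, -0.001], [0.003, -0.001, -1.0]]
wrist_force: [-0.1, -0.7, -0.8]
width: 0.151
gripper_force: 48.8
[ 0.5711597  -0.32284197  0.13070763] [[-9.817e-01 -1.903e-01 -3.000e-03]
 [-1.903e-01  9.817e-01 -1.400e-03]
 [ 3.300e-03 -8.000e-04 -1.000e+00]]
```

View pics/wrist11.png

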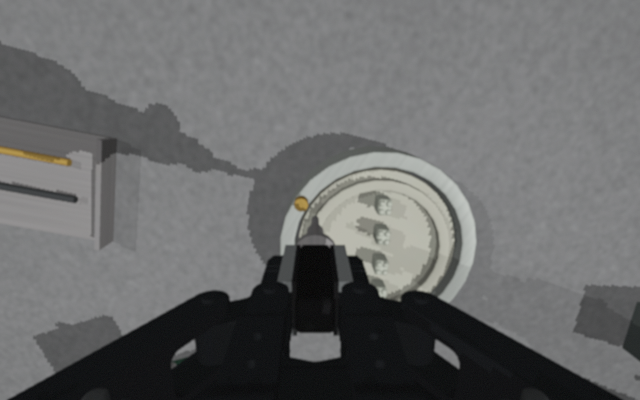

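```bash
cat >> h.py <<'E'
from scipy.optimize import least_squares
def ring(c,g,zlo=.0365,zhi=.046):
    """fixed-radius fit of the ring's outer top edge, g rough centre"""
    P=cloud(c); H=P[...,2]; near=np.hypot(P[...,0]-g[0],P[...,1]-g[1])
    m=((H>zlo)&(H<zhi)&(near<.085)&(near>.05)).astype(np.uint8); m=cv2.morphologyEx(m,cv2.MORPH_CLOSE,np.ones((3,3)))
    ct=np.vstack([k[:,0] for k in cv2.findContours(m,cv2.RETR_EXTERNAL,cv2.CHAIN_APPROX_NONE)[0]])
    w=ray(c,ct,.04)[:,:2]; o=np.array(g[:2],float)
    for t in(.006,.003,.002):
        k=np.abs(np.hypot(*(w-o).T)-.0735)<t; r=least_squares(lambda q:np.hypot(*(w[k]-q).T)-.0735,o,loss="soft_l1",f_scale=.0007); o=r.x
    print("ring",o.round(4),k.sum(),"rms",np.sqrt(np.mean(r.fun**2)).round(5)); return o
def stud(c,o):
    hsv=cv2.cvtColor(c["color"],cv2.COLOR_RGB2HSV); q=(hsv[...,1]>100)&(hsv[...,0]>8)&(hsv[...,0]<30)
    w=np.argwhere(q)[:,::-1]; W=ray(c,w,.047)[:,:2]; k=np.abs(np.hypot(*(W-o).T)-.0685)<.012; s=W[k].mean(0); print("stud",k.sum(),s.round(4),np.degrees(np.arctan2(*(s-o)[::-1])).round(1),np.hypot(*(s-o)).round(4))
E
python3 - <<'E'
from h import *
for n in("wrist","top","side"):
    c=dict(np.load(f"pics/{n}11.npz")); print(n)
    try: o=ring(c,(.5927,-.2683)); stud(c,o)
    except Exception as e: print(e)
    if n=="wrist":
        p=proj(c,[[.5712,-.3228,.0597]]); print("tip should project at",p)
        a=c["color"][:,:,::-1]; cv2.circle(a,tuple(int(round(x)) for x in p[0]),0,(0,0,255),-1)
        a=cv2.resize(a[170:260,255:375],None,fx=6,fy=6,interpolation=cv2.INTER_NEAREST)
    if n=="side":
        p=proj(c,[[.5712,-.3228,.0597]])[0]; print("side tip",p); u,v=p.round().astype(int); b=c["color"][:,:,::-1].copy(); b[v,u]=(0,0,255); b=b[v-30:v+30,u-40:u+80]
cv2.imwrite("pics/tip.png",np.hstack([cv2.resize(a,(400,300),interpolation=cv2.INTER_NEAREST),cv2.resize(b,(400,200),interpolation=cv2.INTER_NEAREST)[:,:].repeat(1,0) if 0 else cv2.copyMakeBorder(cv2.resize(b,(400,200),interpolation=cv2.INTER_NEAREST),0,100,0,0,0)]))
E
```

```text
wrist
ring [ 0.5947 -0.2717] 351 rms 0.00055
stud 144 [ 0.5678 -0.334 ] -113.4 0.0678
tip should project at [[315.76251119 216.88899507]]Traceback (most recent call last):
  File "<stdin>", line 8, in <module>
cv2.error: OpenCV(4.12.0) :-1: error: (-5:Bad argument) in function 'circle'
> Overload resolution failed:
>  - Layout of the output array img is incompatible with cv::Mat
>  - Expected Ptr<cv::UMat> for argument 'img'
```

```bash
python3 - <<'E'
from h import *
c=dict(np.load("pics/top0.npz")); print("top0"); o=ring(c,(.555,-.287)); stud(c,o)
for n in("top","side"):
    c=dict(np.load(f"pics/{n}11.npz")); print(n)
    try: o=ring(c,(.5935,-.2705)); stud(c,o)
    except Exception as e: print(e)
w=dict(np.load("pics/wrist11.npz")); a=w["color"][:,:,::-1].copy()
for r,col in((.074,(0,0,255)),(.063,(0,255,0)),(.054,(255,0,0))):
    t=np.linspace(0,6.28,300); 
    for u,v in proj(w,np.c_[.5947+r*np.cos(t),-.2717+r*np.sin(t),t*0+.04]).round().astype(int):
        if 0<=u<640 and 0<=v<240: a[v,u]=col
a[217,316]=(255,0,255)
b=c["color"][:,:,::-1].copy(); p=proj(c,[[.5712,-.3228,.0597]])[0].round().astype(int); b[p[1],p[0]]=(255,0,255)
cv2.imwrite("pics/tip.png",np.hstack([cv2.resize(a[140:320,260:490],(520,407),interpolation=cv2.INTER_NEAREST),cv2.resize(b[p[1]-50:p[1]+50,p[0]-35:p[0]+35],(285,407),interpolation=cv2.INTER_NEAREST)])[:, :800])
E
```

```text
top0
ring [ 0.5552 -0.2873] 119 rms 0.00111
stud 8 [ 0.529  -0.3521] -112.0 0.0699
top
ring [ 0.5927 -0.2688] 109 rms 0.00113
stud 0 [nan nan] nan nan
side
ring [ 0.5951 -0.2669] 71 rms 0.00114
stud 6 [ 0.569  -0.3313] -112.1 0.0695h.py:46: RuntimeWarning: Mean of empty slice.
  w=np.argwhere(q)[:,::-1]; W=ray(c,w,.047)[:,:2]; k=np.abs(np.hypot(*(W-o).T)-.0685)<.012; s=W[k].mean(0); print("stud",k.sum(),s.round(4),np.degrees(np.arctan2(*(s-o)[::-1])).round(1),np.hypot(*(s-o)).round(4))
  ret = um.true_divide(
```

View pics/tip.png

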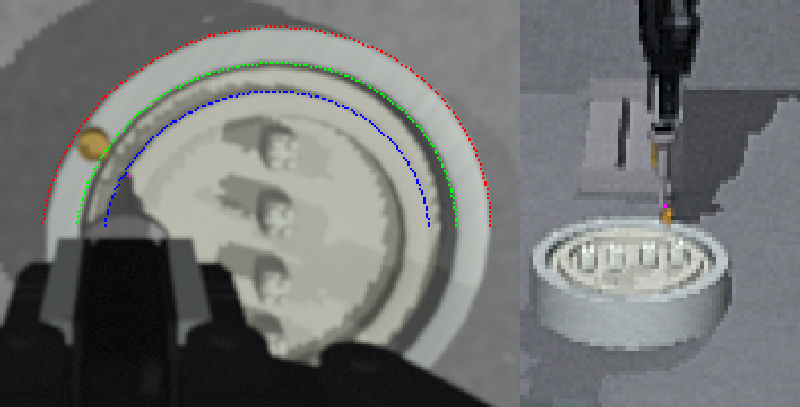

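```bash
python3 -m pendant '[{"wx":0,"wy":0,"wz":0,"dx":-0.9,"dy":-2.6,"dz":4,"hand":8},{"wx":0,"wy":0,"wz":0,"dx":-0.9,"dy":-2.6,"dz":8,"hand":8},{"wx":0,"wy":0,"wz":0,"dx":-0.9,"dy":-2.6,"dz":12,"hand":8},{"wx":0,"wy":0,"wz":0,"dx":-0.9,"dy":-2.6,"dz":14,"hand":8},{"wx":0,"wy":0,"wz":0,"dx":-0.9,"dy":-2.6,"dz":14,"hand":8},{"wx":0,"wy":0,"wz":0,"dx":-0.9,"dy":-2.6,"dz":14,"hand":8},{"wx":0,"wy":0,"wz":0,"dx":-0.9,"dy":-2.6,"dz":14,"hand":8},{"wx":0,"wy":0,"wz":0,"dx":-0.9,"dy":-2.6,"dz":14,"hand":8}]' 50
cat > edge.py <<'E'
from h import *
from scipy.ndimage import map_coordinates, gaussian_filter
def edges(c,o,vmax=400,vis=True):
    g=gaussian_filter(c["color"].astype(float).mean(2),.6); o=np.array(o,float); rr=np.arange(.046,.082,.00025)
    for it in range(5):
        A=[];RR=[]
        for t in np.radians(np.arange(0,360,3)):
            d=np.array([np.cos(t),np.sin(t)]); uv=proj(c,np.c_[o+rr[:,None]*d,rr*0+.04])
            if uv[:,1].max()>vmax or uv.min()<2 or uv[:,0].max()>637: continue
            s=np.gradient(map_coordinates(g,[uv[:,1],uv[:,0]],order=1))
            for R,sg in((.063,1),(.074,-1)):
                k=np.abs(rr-R)<(.005 if it<2 else .003); j=np.argmax(np.where(k,s*sg,-9)); 
                if s[j]*sg>.8: A.append(o+rr[j]*d); RR.append(R)
        A=np.array(A);RR=np.array(RR); r=least_squares(lambda q:np.hypot(*(A-q).T)-RR,o,loss="soft_l1",f_scale=.0005); o=r.x
    e=np.hypot(*(A-o).T)-RR; print("edges",o.round(4),len(A),"inner/outer med mm",(np.median(e[RR<.07])*1e3).round(2),(np.median(e[RR>.07])*1e3).round(2)); return o
E
python3 - <<'E'
from edge import *
s=read_state(); p=s["position"]; print(p)
c=capture("wrist"); np.savez("pics/wrist12.npz",**c)
o=edges(c,(.5945,-.271),235); stud(c,o)
w=dict(np.load("pics/wrist11.npz")); print("w11"); edges(w,(.5945,-.271),235)
for n in("top","side"): print(n); edges(dict(np.load(f"pics/{n}11.npz")),(.594,-.269))
a=c["color"][:,:,::-1].copy()
for r,col in((.074,(0,0,255)),(.063,(0,255,0)),(.054,(255,0,0))):
    t=np.linspace(0,6.28,300)
    for u,v in proj(c,np.c_[o[0]+r*np.cos(t),o[1]+r*np.sin(t),t*0+.04]).round().astype(int):
        if 0<=u<640 and 0<=v<240: a[v,u]=col
q=proj(c,[[p[0],p[1],p[2]-.0708]])[0]; print(q); 
cv2.imwrite("pics/tip2.png",cv2.resize(a[150:290,270:470],(800,560),interpolation=cv2.INTER_NEAREST))
E
```

```text
clock: 40.58
position: [0.5726, -0.3252, 0.1169]
eef_rot: [[-0.982, -0.19, -0.003], [-0.19, 0.982, -0.002], [0.003, -0.001, -1.0]]
wrist_force: [-0.1, 0.1, -0.4]
width: 0.157
gripper_force: 48.8
[ 0.57263613 -0.3251923   0.11693205]
edges [ 0.5947 -0.2712] 92 inner/outer med mm 0.25 -0.5
stud 178 [ 0.568 -0.334] -113.0 0.0682
w11
edges [ 0.5947 -0.2712] 100 inner/outer med mm 0.25 -0.5
top
edges [ 0.5942 -0.2691] 234 inner/outer med mm 0.51 -0.5
side
edges [ 0.5955 -0.2715] 171 inner/outer med mm -0.0 -0.27
[315.78996618 216.86946116]
```

View pics/tip2.png

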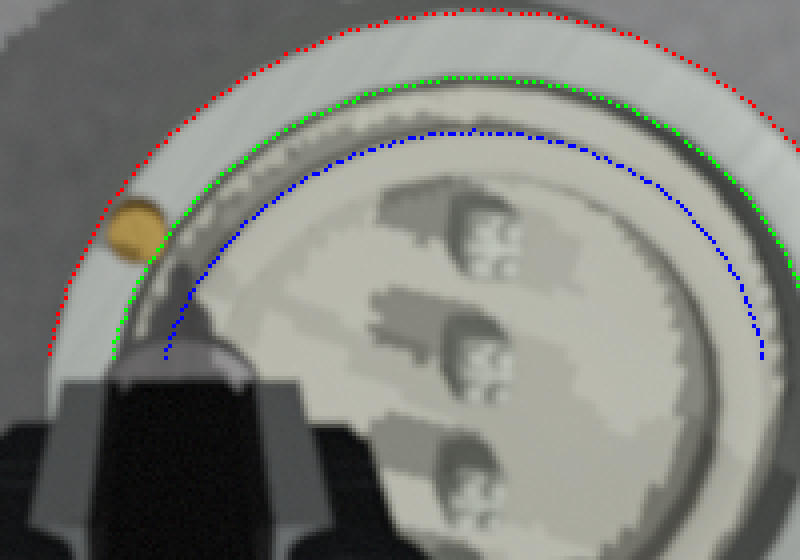

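Fit is good: stud at crop (137,232), tip at (182,265) in the joint beside it. Lower the tip into the joint, check force, and print the trace table.

```bash
python3 -m pendant '[{"wx":0,"wy":0,"wz":0,"dx":0,"dy":0,"dz":2,"hand":8},{"wx":0,"wy":0,"wz":0,"dx":0,"dy":0,"dz":4,"hand":8},{"wx":0,"wy":0,"wz":0,"dx":0,"dy":0,"dz":6,"hand":8},{"wx":0,"wy":0,"wz":0,"dx":0,"dy":0,"dz":8,"hand":8},{"wx":0,"wy":0,"wz":0,"dx":0,"dy":0,"dz":9.5,"hand":8},{"wx":0,"wy":0,"wz":0,"dx":0,"dy":0,"dz":11,"hand":8},{"wx":0,"wy":0,"wz":0,"dx":0,"dy":0,"dz":11,"hand":8},{"wx":0,"wy":0,"wz":0,"dx":0,"dy":0,"dz":11,"hand":8}]' 50
cat > tr.py <<'E'
from h import *
a0=np.radians(-112.2); R=tool(CY)
def d(t): return (R.T@np.r_[.0585*(np.cos(a0+t)-np.cos(a0)),.0585*(np.sin(a0+t)-np.sin(a0)),0]*1000)[:2]
acc=np.zeros(2)
for k in range(22):
    q=[(d(.036*(8*k+i))-acc).round(1) for i in range(1,9)]
    print(k," ".join("%g,%g"%tuple(x) for x in q)); acc+=q[-1]
E
python3 - <<'E'
from h import *
s=read_state(); print(s["position"],s["wrist_force"]); flask()
E
python3 tr.py
```

```text
clock: 41.3
position: [0.5724, -0.3252, 0.1056]
eef_rot: [[-0.982, -0.19, -0.003], [-0.19, 0.982, -0.001], [0.003, -0.001, -1.0]]
wrist_force: [-0.4, -0.1, -0.2]
width: 0.157
gripper_force: 48.8
[ 0.5724169  -0.32515008  0.10555977] [-0.41532762 -0.07376767 -0.19894652]
flask [ 0.5929 -0.2683  0.037 ] (52.01704406738281, 53.22221755981445) stud [ 0.5621 -0.3189  0.048 ] -121.29220167578391 0.0591784078827899
0 -1.8,-1.1 -3.6,-2.2 -5.5,-3.2 -7.4,-4.1 -9.3,-4.9 -11.2,-5.7 -13.2,-6.4 -15.2,-7.1
1 -2.1,-0.5 -4.1,-1 -6.2,-1.5 -8.2,-1.8 -10.3,-2.1 -12.4,-2.3 -14.5,-2.4 -16.6,-2.4
2 -2.1,-0 -4.2,0.1 -6.3,0.3 -8.4,0.5 -10.5,0.9 -12.6,1.3 -14.6,1.8 -16.7,2.3
3 -2,0.7 -4,1.4 -5.9,2.1 -7.8,3 -9.7,3.9 -11.6,4.9 -13.4,5.9 -15.2,7
4 -1.8,1.2 -3.5,2.4 -5.1,3.7 -6.8,5.1 -8.3,6.5 -9.8,7.9 -11.3,9.5 -12.7,11
5 -1.3,1.7 -2.6,3.3 -3.8,5 -5,6.8 -6.1,8.6 -7.1,10.4 -8.1,12.3 -9,14.2
6 -0.8,1.9 -1.6,3.9 -2.3,5.9 -2.9,7.9 -3.4,10 -3.9,12 -4.3,14.1 -4.6,16.2
7 -0.2,2 -0.4,4.1 -0.5,6.3 -0.5,8.4 -0.5,10.5 -0.3,12.6 -0.1,14.7 0.2,16.7
8 0.3,2.1 0.8,4.2 1.3,6.2 1.9,8.2 2.5,10.2 3.2,12.2 4,14.2 4.9,16.1
9 0.9,1.9 
[... 249 characters left out ...]
2.1,-0 4.2,-0.2 6.2,-0.4 8.3,-0.8 10.4,-1.1 12.5,-1.6 14.5,-2.1 16.5,-2.7
14 2,-0.7 4,-1.5 5.9,-2.3 7.8,-3.2 9.7,-4.2 11.5,-5.2 13.3,-6.3 15.1,-7.4
15 1.7,-1.3 3.4,-2.5 5,-3.9 6.6,-5.3 8.1,-6.7 9.6,-8.2 11,-9.8 12.3,-11.4
16 1.3,-1.7 2.6,-3.4 3.8,-5.1 4.9,-6.9 5.9,-8.7 6.9,-10.6 7.8,-12.5 8.7,-14.4
17 0.7,-2 1.5,-3.9 2.1,-6 2.6,-8 3.1,-10 3.5,-12.1 3.9,-14.2 4.1,-16.3
18 0.2,-2.1 0.3,-4.2 0.4,-6.3 0.3,-8.4 0.2,-10.5 0,-12.6 -0.2,-14.7 -0.6,-16.7
19 -0.4,-2.1 -0.9,-4.2 -1.4,-6.2 -2.1,-8.2 -2.8,-10.2 -3.6,-12.1 -4.4,-14.1 -5.3,-16
20 -1,-1.8 -2.1,-3.6 -3.2,-5.4 -4.3,-7.2 -5.6,-8.9 -6.9,-10.5 -8.3,-12.1 -9.7,-13.7
21 -1.4,-1.5 -3,-2.9 -4.5,-4.3 -6.2,-5.7 -7.8,-7 -9.6,-8.2 -11.3,-9.3 -13.1,-10.4
```

```bash
python3 -m pendant '[{"wx":0,"wy":0,"wz":0,"dx":-1.8,"dy":-1.1,"dz":0,"hand":8},{"wx":0,"wy":0,"wz":0,"dx":-3.6,"dy":-2.2,"dz":0,"hand":8},{"wx":0,"wy":0,"wz":0,"dx":-5.5,"dy":-3.2,"dz":0,"hand":8},{"wx":0,"wy":0,"wz":0,"dx":-7.4,"dy":-4.1,"dz":0,"hand":8},{"wx":0,"wy":0,"wz":0,"dx":-9.3,"dy":-4.9,"dz":0,"hand":8},{"wx":0,"wy":0,"wz":0,"dx":-11.2,"dy":-5.7,"dz":0,"hand":8},{"wx":0,"wy":0,"wz":0,"dx":-13.2,"dy":-6.4,"dz":0,"hand":8},{"wx":0,"wy":0,"wz":0,"dx":-15.2,"dy":-7.1,"dz":0,"hand":8}]' 50 | grep -E "posi|wrist"
python3 -m pendant '[{"wx":0,"wy":0,"wz":0,"dx":-2.1,"dy":-0.5,"dz":0,"hand":8},{"wx":0,"wy":0,"wz":0,"dx":-4.1,"dy":-1,"dz":0,"hand":8},{"wx":0,"wy":0,"wz":0,"dx":-6.2,"dy":-1.5,"dz":0,"hand":8},{"wx":0,"wy":0,"wz":0,"dx":-8.2,"dy":-1.8,"dz":0,"hand":8},{"wx":0,"wy":0,"wz":0,"dx":-10.3,"dy":-2.1,"dz":0,"hand":8},{"wx":0,"wy":0,"wz":0,"dx":-12.4,"dy":-2.3,"dz":0,"hand":8},{"wx":0,"wy":0,"wz":0,"dx":-14.5,"dy":-2.4,"dz":0,"hand":8},{"wx":0,"wy":0,"wz":0,"dx":-16.6,"dy":-2.4,"dz":0,"hand":8}]' 50 | grep -E "posi|wrist"
python3 -m pendant '[{"wx":0,"wy":0,"wz":0,"dx":-2.1,"dy":0,"dz":0,"hand":8},{"wx":0,"wy":0,"wz":0,"dx":-4.2,"dy":0.1,"dz":0,"hand":8},{"wx":0,"wy":0,"wz":0,"dx":-6.3,"dy":0.3,"dz":0,"hand":8},{"wx":0,"wy":0,"wz":0,"dx":-8.4,"dy":0.5,"dz":0,"hand":8},{"wx":0,"wy":0,"wz":0,"dx":-10.5,"dy":0.9,"dz":0,"hand":8},{"wx":0,"wy":0,"wz":0,"dx":-12.6,"dy":1.3,"dz":0,"hand":8},{"wx":0,"wy":0,"wz":0,"dx":-14.6,"dy":1.8,"dz":0,"hand":8},{"wx":0,"wy":0,"wz":0,"dx":-16.7,"dy":2.3,"dz":0,"hand":8}]' 50 | grep -E "posi|wrist"
python3 -m pendant '[{"wx":0,"wy":0,"wz":0,"dx":-2,"dy":0.7,"dz":0,"hand":8},{"wx":0,"wy":0,"wz":0,"dx":-4,"dy":1.4,"dz":0,"hand":8},{"wx":0,"wy":0,"wz":0,"dx":-5.9,"dy":2.1,"dz":0,"hand":8},{"wx":0,"wy":0,"wz":0,"dx":-7.8,"dy":3,"dz":0,"hand":8},{"wx":0,"wy":0,"wz":0,"dx":-9.7,"dy":3.9,"dz":0,"hand":8},{"wx":0,"wy":0,"wz":0,"dx":-11.6,"dy":4.9,"dz":0,"hand":8},{"wx":0,"wy":0,"wz":0,"dx":-13.4,"dy":5.9,"dz":0,"hand":8},{"wx":0,"wy":0,"wz":0,"dx":-15.2,"dy":7,"dz":0,"hand":8}]' 50 | grep -E "posi|wrist"
```

```text
position: [0.589, -0.3293, 0.1056]
wrist_force: [0.7, -0.4, 0.3]
position: [0.6057, -0.3284, 0.1056]
wrist_force: [-0.1, -0.3, -0.6]
position: [0.6216, -0.3229, 0.1055]
wrist_force: [0.1, -0.6, 0.5]
position: [0.6352, -0.3131, 0.1055]
wrist_force: [0.3, -0.1, -0.1]
```

```bash
python3 -m pendant '[{"wx":0,"wy":0,"wz":0,"dx":-1.8,"dy":1.2,"dz":0,"hand":8},{"wx":0,"wy":0,"wz":0,"dx":-3.5,"dy":2.4,"dz":0,"hand":8},{"wx":0,"wy":0,"wz":0,"dx":-5.1,"dy":3.7,"dz":0,"hand":8},{"wx":0,"wy":0,"wz":0,"dx":-6.8,"dy":5.1,"dz":0,"hand":8},{"wx":0,"wy":0,"wz":0,"dx":-8.3,"dy":6.5,"dz":0,"hand":8},{"wx":0,"wy":0,"wz":0,"dx":-9.8,"dy":7.9,"dz":0,"hand":8},{"wx":0,"wy":0,"wz":0,"dx":-11.3,"dy":9.5,"dz":0,"hand":8},{"wx":0,"wy":0,"wz":0,"dx":-12.7,"dy":11,"dz":0,"hand":8}]' 50 | grep -E "posi|wrist"
python3 -m pendant '[{"wx":0,"wy":0,"wz":0,"dx":-1.3,"dy":1.7,"dz":0,"hand":8},{"wx":0,"wy":0,"wz":0,"dx":-2.6,"dy":3.3,"dz":0,"hand":8},{"wx":0,"wy":0,"wz":0,"dx":-3.8,"dy":5,"dz":0,"hand":8},{"wx":0,"wy":0,"wz":0,"dx":-5,"dy":6.8,"dz":0,"hand":8},{"wx":0,"wy":0,"wz":0,"dx":-6.1,"dy":8.6,"dz":0,"hand":8},{"wx":0,"wy":0,"wz":0,"dx":-7.1,"dy":10.4,"dz":0,"hand":8},{"wx":0,"wy":0,"wz":0,"dx":-8.1,"dy":12.3,"dz":0,"hand":8},{"wx":0,"wy":0,"wz":0,"dx":-9,"dy":14.2,"dz":0,"hand":8}]' 50 | grep -E "posi|wrist"
python3 -m pendant '[{"wx":0,"wy":0,"wz":0,"dx":-0.8,"dy":1.9,"dz":0,"hand":8},{"wx":0,"wy":0,"wz":0,"dx":-1.6,"dy":3.9,"dz":0,"hand":8},{"wx":0,"wy":0,"wz":0,"dx":-2.3,"dy":5.9,"dz":0,"hand":8},{"wx":0,"wy":0,"wz":0,"dx":-2.9,"dy":7.9,"dz":0,"hand":8},{"wx":0,"wy":0,"wz":0,"dx":-3.4,"dy":10,"dz":0,"hand":8},{"wx":0,"wy":0,"wz":0,"dx":-3.9,"dy":12,"dz":0,"hand":8},{"wx":0,"wy":0,"wz":0,"dx":-4.3,"dy":14.1,"dz":0,"hand":8},{"wx":0,"wy":0,"wz":0,"dx":-4.6,"dy":16.2,"dz":0,"hand":8}]' 50 | grep -E "posi|wrist"
python3 -m pendant '[{"wx":0,"wy":0,"wz":0,"dx":-0.2,"dy":2,"dz":0,"hand":8},{"wx":0,"wy":0,"wz":0,"dx":-0.4,"dy":4.1,"dz":0,"hand":8},{"wx":0,"wy":0,"wz":0,"dx":-0.5,"dy":6.3,"dz":0,"hand":8},{"wx":0,"wy":0,"wz":0,"dx":-0.5,"dy":8.4,"dz":0,"hand":8},{"wx":0,"wy":0,"wz":0,"dx":-0.5,"dy":10.5,"dz":0,"hand":8},{"wx":0,"wy":0,"wz":0,"dx":-0.3,"dy":12.6,"dz":0,"hand":8},{"wx":0,"wy":0,"wz":0,"dx":-0.1,"dy":14.7,"dz":0,"hand":8},{"wx":0,"wy":0,"wz":0,"dx":0.2,"dy":16.7,"dz":0,"hand":8}]' 50 | grep -E "posi|wrist"
python3 -m pendant '[{"wx":0,"wy":0,"wz":0,"dx":0.3,"dy":2.1,"dz":0,"hand":8},{"wx":0,"wy":0,"wz":0,"dx":0.8,"dy":4.2,"dz":0,"hand":8},{"wx":0,"wy":0,"wz":0,"dx":1.3,"dy":6.2,"dz":0,"hand":8},{"wx":0,"wy":0,"wz":0,"dx":1.9,"dy":8.2,"dz":0,"hand":8},{"wx":0,"wy":0,"wz":0,"dx":2.5,"dy":10.2,"dz":0,"hand":8},{"wx":0,"wy":0,"wz":0,"dx":3.2,"dy":12.2,"dz":0,"hand":8},{"wx":0,"wy":0,"wz":0,"dx":4,"dy":14.2,"dz":0,"hand":8},{"wx":0,"wy":0,"wz":0,"dx":4.9,"dy":16.1,"dz":0,"hand":8}]' 50 | grep -E "posi|wrist"
python3 -m pendant '[{"wx":0,"wy":0,"wz":0,"dx":0.9,"dy":1.9,"dz":0,"hand":8},{"wx":0,"wy":0,"wz":0,"dx":1.9,"dy":3.7,"dz":0,"hand":8},{"wx":0,"wy":0,"wz":0,"dx":3,"dy":5.5,"dz":0,"hand":8},{"wx":0,"wy":0,"wz":0,"dx":4.2,"dy":7.3,"dz":0,"hand":8},{"wx":0,"wy":0,"wz":0,"dx":5.3,"dy":9.1,"dz":0,"hand":8},{"wx":0,"wy":0,"wz":0,"dx":6.6,"dy":10.7,"dz":0,"hand":8},{"wx":0,"wy":0,"wz":0,"dx":7.9,"dy":12.4,"dz":0,"hand":8},{"wx":0,"wy":0,"wz":0,"dx":9.3,"dy":14,"dz":0,"hand":8}]' 50 | grep -E "posi|wrist"
```

```text
position: [0.6456, -0.2998, 0.1055]
wrist_force: [-0.3, 1.3, -1.6]
position: [0.6516, -0.2842, 0.1054]
wrist_force: [-0.2, 0.0, -0.4]
position: [0.653, -0.2674, 0.1054]
wrist_force: [-0.3, 1.0, -0.5]
position: [0.6496, -0.2511, 0.1054]
wrist_force: [-0.3, 0.9, -0.1]
position: [0.6416, -0.2362, 0.1054]
wrist_force: [-0.6, -0.6, 0.6]
position: [0.6298, -0.2243, 0.1054]
wrist_force: [0.6, 0.2, -0.1]
```

```bash
python3 -m pendant '[{"wx":0,"wy":0,"wz":0,"dx":1.4,"dy":1.5,"dz":0,"hand":8},{"wx":0,"wy":0,"wz":0,"dx":2.9,"dy":3,"dz":0,"hand":8},{"wx":0,"wy":0,"wz":0,"dx":4.5,"dy":4.5,"dz":0,"hand":8},{"wx":0,"wy":0,"wz":0,"dx":6,"dy":5.8,"dz":0,"hand":8},{"wx":0,"wy":0,"wz":0,"dx":7.7,"dy":7.2,"dz":0,"hand":8},{"wx":0,"wy":0,"wz":0,"dx":9.4,"dy":8.4,"dz":0,"hand":8},{"wx":0,"wy":0,"wz":0,"dx":11.1,"dy":9.6,"dz":0,"hand":8},{"wx":0,"wy":0,"wz":0,"dx":12.9,"dy":10.8,"dz":0,"hand":8}]' 50 | grep -E "posi|wrist"
python3 -m pendant '[{"wx":0,"wy":0,"wz":0,"dx":1.8,"dy":1,"dz":0,"hand":8},{"wx":0,"wy":0,"wz":0,"dx":3.6,"dy":2,"dz":0,"hand":8},{"wx":0,"wy":0,"wz":0,"dx":5.5,"dy":3,"dz":0,"hand":8},{"wx":0,"wy":0,"wz":0,"dx":7.4,"dy":3.8,"dz":0,"hand":8},{"wx":0,"wy":0,"wz":0,"dx":9.4,"dy":4.6,"dz":0,"hand":8},{"wx":0,"wy":0,"wz":0,"dx":11.4,"dy":5.4,"dz":0,"hand":8},{"wx":0,"wy":0,"wz":0,"dx":13.4,"dy":6,"dz":0,"hand":8},{"wx":0,"wy":0,"wz":0,"dx":15.4,"dy":6.6,"dz":0,"hand":8}]' 50 | grep -E "posi|wrist"
python3 -m pendant '[{"wx":0,"wy":0,"wz":0,"dx":2,"dy":0.5,"dz":0,"hand":8},{"wx":0,"wy":0,"wz":0,"dx":4.1,"dy":1,"dz":0,"hand":8},{"wx":0,"wy":0,"wz":0,"dx":6.2,"dy":1.3,"dz":0,"hand":8},{"wx":0,"wy":0,"wz":0,"dx":8.2,"dy":1.6,"dz":0,"hand":8},{"wx":0,"wy":0,"wz":0,"dx":10.3,"dy":1.9,"dz":0,"hand":8},{"wx":0,"wy":0,"wz":0,"dx":12.4,"dy":2,"dz":0,"hand":8},{"wx":0,"wy":0,"wz":0,"dx":14.5,"dy":2.1,"dz":0,"hand":8},{"wx":0,"wy":0,"wz":0,"dx":16.7,"dy":2,"dz":0,"hand":8}]' 50 | grep -E "posi|wrist"
python3 -m pendant '[{"wx":0,"wy":0,"wz":0,"dx":2.1,"dy":0,"dz":0,"hand":8},{"wx":0,"wy":0,"wz":0,"dx":4.2,"dy":-0.2,"dz":0,"hand":8},{"wx":0,"wy":0,"wz":0,"dx":6.2,"dy":-0.4,"dz":0,"hand":8},{"wx":0,"wy":0,"wz":0,"dx":8.3,"dy":-0.8,"dz":0,"hand":8},{"wx":0,"wy":0,"wz":0,"dx":10.4,"dy":-1.1,"dz":0,"hand":8},{"wx":0,"wy":0,"wz":0,"dx":12.5,"dy":-1.6,"dz":0,"hand":8},{"wx":0,"wy":0,"wz":0,"dx":14.5,"dy":-2.1,"dz":0,"hand":8},{"wx":0,"wy":0,"wz":0,"dx":16.5,"dy":-2.7,"dz":0,"hand":8}]' 50 | grep -E "posi|wrist"
python3 -m pendant '[{"wx":0,"wy":0,"wz":0,"dx":2,"dy":-0.7,"dz":0,"hand":8},{"wx":0,"wy":0,"wz":0,"dx":4,"dy":-1.5,"dz":0,"hand":8},{"wx":0,"wy":0,"wz":0,"dx":5.9,"dy":-2.3,"dz":0,"hand":8},{"wx":0,"wy":0,"wz":0,"dx":7.8,"dy":-3.2,"dz":0,"hand":8},{"wx":0,"wy":0,"wz":0,"dx":9.7,"dy":-4.2,"dz":0,"hand":8},{"wx":0,"wy":0,"wz":0,"dx":11.5,"dy":-5.2,"dz":0,"hand":8},{"wx":0,"wy":0,"wz":0,"dx":13.3,"dy":-6.3,"dz":0,"hand":8},{"wx":0,"wy":0,"wz":0,"dx":15.1,"dy":-7.4,"dz":0,"hand":8}]' 50 | grep -E "posi|wrist"
python3 -m pendant '[{"wx":0,"wy":0,"wz":0,"dx":1.7,"dy":-1.3,"dz":0,"hand":8},{"wx":0,"wy":0,"wz":0,"dx":3.4,"dy":-2.5,"dz":0,"hand":8},{"wx":0,"wy":0,"wz":0,"dx":5,"dy":-3.9,"dz":0,"hand":8},{"wx":0,"wy":0,"wz":0,"dx":6.6,"dy":-5.3,"dz":0,"hand":8},{"wx":0,"wy":0,"wz":0,"dx":8.1,"dy":-6.7,"dz":0,"hand":8},{"wx":0,"wy":0,"wz":0,"dx":9.6,"dy":-8.2,"dz":0,"hand":8},{"wx":0,"wy":0,"wz":0,"dx":11,"dy":-9.8,"dz":0,"hand":8},{"wx":0,"wy":0,"wz":0,"dx":12.3,"dy":-11.4,"dz":0,"hand":8}]' 50 | grep -E "posi|wrist"
```

```text
position: [0.615, -0.2162, 0.1054]
wrist_force: [-0.3, 0.0, -1.3]
position: [0.5986, -0.2127, 0.1055]
wrist_force: [-0.4, 0.2, -0.1]
position: [0.5819, -0.214, 0.1055]
wrist_force: [-0.1, -0.5, -1.1]
position: [0.5662, -0.2198, 0.1056]
wrist_force: [0.5, -0.3, -1.3]
position: [0.5528, -0.23, 0.1056]
wrist_force: [-0.3, -0.9, -0.5]
position: [0.543, -0.2436, 0.1057]
wrist_force: [0.3, -0.5, -1.1]
```

```bash
python3 -m pendant '[{"wx":0,"wy":0,"wz":0,"dx":1.3,"dy":-1.7,"dz":0,"hand":8},{"wx":0,"wy":0,"wz":0,"dx":2.6,"dy":-3.4,"dz":0,"hand":8},{"wx":0,"wy":0,"wz":0,"dx":3.8,"dy":-5.1,"dz":0,"hand":8},{"wx":0,"wy":0,"wz":0,"dx":4.9,"dy":-6.9,"dz":0,"hand":8},{"wx":0,"wy":0,"wz":0,"dx":5.9,"dy":-8.7,"dz":0,"hand":8},{"wx":0,"wy":0,"wz":0,"dx":6.9,"dy":-10.6,"dz":0,"hand":8},{"wx":0,"wy":0,"wz":0,"dx":7.8,"dy":-12.5,"dz":0,"hand":8},{"wx":0,"wy":0,"wz":0,"dx":8.7,"dy":-14.4,"dz":0,"hand":8}]' 50 | grep -E "posi|wrist"
python3 -m pendant '[{"wx":0,"wy":0,"wz":0,"dx":0.7,"dy":-2,"dz":0,"hand":8},{"wx":0,"wy":0,"wz":0,"dx":1.5,"dy":-3.9,"dz":0,"hand":8},{"wx":0,"wy":0,"wz":0,"dx":2.1,"dy":-6,"dz":0,"hand":8},{"wx":0,"wy":0,"wz":0,"dx":2.6,"dy":-8,"dz":0,"hand":8},{"wx":0,"wy":0,"wz":0,"dx":3.1,"dy":-10,"dz":0,"hand":8},{"wx":0,"wy":0,"wz":0,"dx":3.5,"dy":-12.1,"dz":0,"hand":8},{"wx":0,"wy":0,"wz":0,"dx":3.9,"dy":-14.2,"dz":0,"hand":8},{"wx":0,"wy":0,"wz":0,"dx":4.1,"dy":-16.3,"dz":0,"hand":8}]' 50 | grep -E "posi|wrist"
python3 -m pendant '[{"wx":0,"wy":0,"wz":0,"dx":0.2,"dy":-2.1,"dz":0,"hand":8},{"wx":0,"wy":0,"wz":0,"dx":0.3,"dy":-4.2,"dz":0,"hand":8},{"wx":0,"wy":0,"wz":0,"dx":0.4,"dy":-6.3,"dz":0,"hand":8},{"wx":0,"wy":0,"wz":0,"dx":0.3,"dy":-8.4,"dz":0,"hand":8},{"wx":0,"wy":0,"wz":0,"dx":0.2,"dy":-10.5,"dz":0,"hand":8},{"wx":0,"wy":0,"wz":0,"dx":0,"dy":-12.6,"dz":0,"hand":8},{"wx":0,"wy":0,"wz":0,"dx":-0.2,"dy":-14.7,"dz":0,"hand":8},{"wx":0,"wy":0,"wz":0,"dx":-0.6,"dy":-16.7,"dz":0,"hand":8}]' 50 | grep -E "posi|wrist"
python3 -m pendant '[{"wx":0,"wy":0,"wz":0,"dx":-0.4,"dy":-2.1,"dz":0,"hand":8},{"wx":0,"wy":0,"wz":0,"dx":-0.9,"dy":-4.2,"dz":0,"hand":8},{"wx":0,"wy":0,"wz":0,"dx":-1.4,"dy":-6.2,"dz":0,"hand":8},{"wx":0,"wy":0,"wz":0,"dx":-2.1,"dy":-8.2,"dz":0,"hand":8},{"wx":0,"wy":0,"wz":0,"dx":-2.8,"dy":-10.2,"dz":0,"hand":8},{"wx":0,"wy":0,"wz":0,"dx":-3.6,"dy":-12.1,"dz":0,"hand":8},{"wx":0,"wy":0,"wz":0,"dx":-4.4,"dy":-14.1,"dz":0,"hand":8},{"wx":0,"wy":0,"wz":0,"dx":-5.3,"dy":-16,"dz":0,"hand":8}]' 50 | grep -E "posi|wrist"
python3 -m pendant '[{"wx":0,"wy":0,"wz":0,"dx":-1,"dy":-1.8,"dz":0,"hand":8},{"wx":0,"wy":0,"wz":0,"dx":-2.1,"dy":-3.6,"dz":0,"hand":8},{"wx":0,"wy":0,"wz":0,"dx":-3.2,"dy":-5.4,"dz":0,"hand":8},{"wx":0,"wy":0,"wz":0,"dx":-4.3,"dy":-7.2,"dz":0,"hand":8},{"wx":0,"wy":0,"wz":0,"dx":-5.6,"dy":-8.9,"dz":0,"hand":8},{"wx":0,"wy":0,"wz":0,"dx":-6.9,"dy":-10.5,"dz":0,"hand":8},{"wx":0,"wy":0,"wz":0,"dx":-8.3,"dy":-12.1,"dz":0,"hand":8},{"wx":0,"wy":0,"wz":0,"dx":-9.7,"dy":-13.7,"dz":0,"hand":8}]' 50 | grep -E "posi|wrist"
python3 -m pendant '[{"wx":0,"wy":0,"wz":0,"dx":-1.4,"dy":-1.5,"dz":0,"hand":8},{"wx":0,"wy":0,"wz":0,"dx":-3,"dy":-2.9,"dz":0,"hand":8},{"wx":0,"wy":0,"wz":0,"dx":-4.5,"dy":-4.3,"dz":0,"hand":8},{"wx":0,"wy":0,"wz":0,"dx":-6.2,"dy":-5.7,"dz":0,"hand":8},{"wx":0,"wy":0,"wz":0,"dx":-7.8,"dy":-7,"dz":0,"hand":8},{"wx":0,"wy":0,"wz":0,"dx":-9.6,"dy":-8.2,"dz":0,"hand":8},{"wx":0,"wy":0,"wz":0,"dx":-11.3,"dy":-9.3,"dz":0,"hand":8},{"wx":0,"wy":0,"wz":0,"dx":-13.1,"dy":-10.4,"dz":0,"hand":8}]' 50
python3 - <<'E'
from edge import *
c=capture("wrist"); np.savez("pics/wrist13.npz",**c); o=edges(c,(.5945,-.271),235); stud(c,o); p=read_state()["position"]; print(p, np.hypot(*(p[:2]-o)), np.degrees(np.arctan2(*(p[:2]-o)[::-1])))
cv2.imwrite("pics/tip3.png",cv2.resize(c["color"][150:290,270:470,::-1],(800,560),interpolation=cv2.INTER_CUBIC))
E
```

```text
position: [0.5373, -0.2594, 0.1057]
wrist_force: [0.5, -0.4, -0.5]
position: [0.5364, -0.2762, 0.1058]
wrist_force: [1.1, 0.5, 0.1]
position: [0.5402, -0.2924, 0.1058]
wrist_force: [0.7, -0.3, -0.4]
position: [0.5485, -0.3071, 0.1057]
wrist_force: [-0.2, -0.1, -0.4]
position: [0.5607, -0.3187, 0.1057]
wrist_force: [0.1, -0.5, -1.0]
clock: 56.02
position: [0.5755, -0.3263, 0.1057]
eef_rot: [[-0.982, -0.19, -0.003], [-0.19, 0.982, -0.001], [0.003, -0.001, -1.0]]
wrist_force: [0.4, 0.6, -1.0]
width: 0.157
gripper_force: 48.7
edges [ 0.5948 -0.2713] 88 inner/outer med mm 0.25 -0.5
stud 203 [ 0.5685 -0.334 ] -112.8 0.068
[ 0.57588406 -0.326444    0.10567206] 0.05828847377713153 -108.96037463913896
```

View pics/tip3.png

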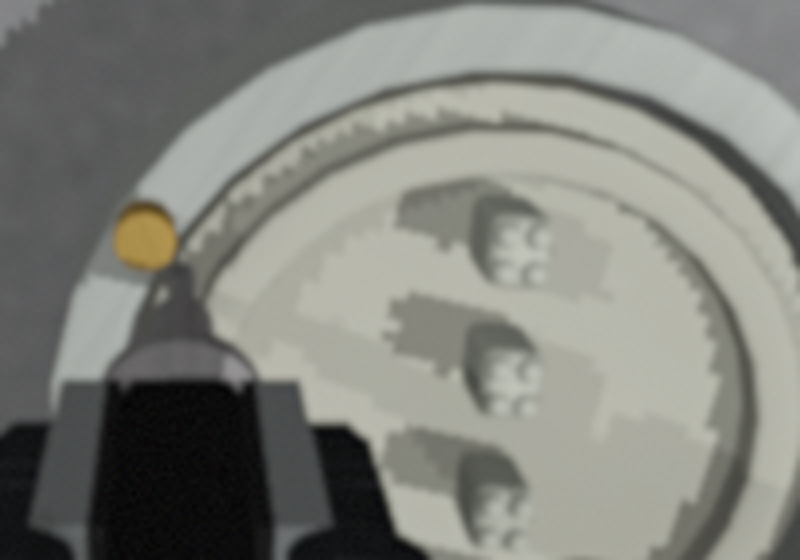

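The round is complete: the tip is back beside the stud at (180,265), and the flask has not moved. Lift and return the stylus.

```bash
python3 -m pendant '[{"wx":0,"wy":0,"wz":0,"dx":0,"dy":0,"dz":-4,"hand":8},{"wx":0,"wy":0,"wz":0,"dx":0,"dy":0,"dz":-10,"hand":8},{"wx":0,"wy":0,"wz":0,"dx":0,"dy":0,"dz":-20,"hand":8},{"wx":0,"wy":0,"wz":0,"dx":0,"dy":0,"dz":-35,"hand":8},{"wx":0,"wy":0,"wz":0,"dx":0,"dy":0,"dz":-55,"hand":8},{"wx":0,"wy":0,"wz":0,"dx":0,"dy":0,"dz":-75,"hand":8},{"wx":0,"wy":0,"wz":0,"dx":-3,"dy":8,"dz":-75,"hand":8},{"wx":0,"wy":0,"wz":0,"dx":-13,"dy":35,"dz":-75,"hand":8}]' 50 | grep posi
python3 -m pendant '[{"wx":0,"wy":0,"wz":0,"dx":-13,"dy":35,"dz":0,"hand":8},{"wx":0,"wy":0,"wz":0,"dx":-26,"dy":70,"dz":0,"hand":8},{"wx":0,"wy":0,"wz":0,"dx":-39,"dy":105,"dz":0,"hand":8},{"wx":0,"wy":0,"wz":0,"dx":-52,"dy":140,"dz":0,"hand":8},{"wx":0,"wy":0,"wz":0,"dx":-65,"dy":175,"dz":0,"hand":8},{"wx":0,"wy":0,"wz":0,"dx":-78,"dy":210,"dz":0,"hand":8},{"wx":0,"wy":0,"wz":0,"dx":-91,"dy":245,"dz":0,"hand":8},{"wx":0,"wy":0,"wz":0,"dx":-101,"dy":272,"dz":0,"hand":8}]' 50 | grep posi
python3 -m pendant '[{"wx":0,"wy":0,"wz":0,"dx":-7,"dy":15,"dz":0,"hand":8},{"wx":0,"wy":0,"wz":0,"dx":-7.4,"dy":17.3,"dz":0,"hand":8},{"wx":0,"wy":0,"wz":0,"dx":-7.4,"dy":17.3,"dz":10,"hand":8},{"wx":0,"wy":0,"wz":0,"dx":-7.4,"dy":17.3,"dz":22,"hand":8},{"wx":0,"wy":0,"wz":0,"dx":-7.4,"dy":17.3,"dz":30,"hand":8},{"wx":0,"wy":0,"wz":0,"dx":-7.4,"dy":17.3,"dz":30,"hand":8},{"wx":0,"wy":0,"wz":0,"dx":-7.4,"dy":17.3,"dz":30,"hand":8},{"wx":0,"wy":0,"wz":0,"dx":-7.4,"dy":17.3,"dz":30,"hand":8}]' 50 | grep posi
python3 - <<'E'
from h import *
print(rel(tool(CY),[.6333,.0151,.0783]),read_state()["dq"].round(3))
flask()
E
```

```text
position: [0.5821, -0.292, 0.1828]
position: [0.6289, 0.0001, 0.1804]
position: [0.6329, 0.0145, 0.1504]
w -0.001 -0.003 -0.001 d -0.7 0.6 72.1 [ 0.003 -0.004  0.013  0.001 -0.     0.003]
flask [ 0.5928 -0.2683  0.037 ] (52.03109359741211, 53.381500244140625) stud [ 0.5677 -0.3323  0.048 ] -111.39637132756854 0.06876218056458526
```

```bash
python3 -m pendant '[{"wx":0,"wy":0,"wz":0,"dx":-0.7,"dy":0.5,"dz":5,"hand":8},{"wx":0,"wy":0,"wz":0,"dx":-0.7,"dy":0.5,"dz":12,"hand":8},{"wx":0,"wy":0,"wz":0,"dx":-0.7,"dy":0.5,"dz":20,"hand":8},{"wx":0,"wy":0,"wz":0,"dx":-0.7,"dy":0.5,"dz":28,"hand":8},{"wx":0,"wy":0,"wz":0,"dx":-0.7,"dy":0.5,"dz":36,"hand":8},{"wx":0,"wy":0,"wz":0,"dx":-0.7,"dy":0.5,"dz":44,"hand":8},{"wx":0,"wy":0,"wz":0,"dx":-0.7,"dy":0.5,"dz":50,"hand":8},{"wx":0,"wy":0,"wz":0,"dx":-0.7,"dy":0.5,"dz":50,"hand":8}]' 50 | grep -E "posi|wrist"
python3 -m pendant '[{"wx":0,"wy":0,"wz":0,"dx":0,"dy":0,"dz":6,"hand":8},{"wx":0,"wy":0,"wz":0,"dx":0,"dy":0,"dz":12,"hand":8},{"wx":0,"wy":0,"wz":0,"dx":0,"dy":0,"dz":16,"hand":8},{"wx":0,"wy":0,"wz":0,"dx":0,"dy":0,"dz":19,"hand":8},{"wx":0,"wy":0,"wz":0,"dx":0,"dy":0,"dz":21,"hand":8},{"wx":0,"wy":0,"wz":0,"dx":0,"dy":0,"dz":22,"hand":8},{"wx":0,"wy":0,"wz":0,"dx":0,"dy":0,"dz":22,"hand":8},{"wx":0,"wy":0,"wz":0,"dx":0,"dy":0,"dz":22,"hand":8}]' 50 | grep -E "posi|wrist"
```

```text
position: [0.6324, 0.0158, 0.098]
wrist_force: [-0.1, -0.6, -0.6]
position: [0.6334, 0.0158, 0.0782]
wrist_force: [0.8, -0.7, -0.4]
```

```bash
python3 -m pendant '[{"wx":0,"wy":0,"wz":0,"dx":0,"dy":0,"dz":0.3,"hand":20},{"wx":0,"wy":0,"wz":0,"dx":0,"dy":0,"dz":0.3,"hand":35},{"wx":0,"wy":0,"wz":0,"dx":0,"dy":0,"dz":0.3,"hand":45},{"wx":0,"wy":0,"wz":0,"dx":0,"dy":0,"dz":0.3,"hand":45},{"wx":0,"wy":0,"wz":0,"dx":0,"dy":0,"dz":0.3,"hand":45},{"wx":0,"wy":0,"wz":0,"dx":0,"dy":0,"dz":0.3,"hand":45},{"wx":0,"wy":0,"wz":0,"dx":0,"dy":0,"dz":0.3,"hand":45},{"wx":0,"wy":0,"wz":0,"dx":0,"dy":0,"dz":0.3,"hand":45}]' 50 | grep -E "posi|wrist"
python3 -m pendant '[{"wx":0,"wy":0,"wz":0,"dx":0,"dy":0,"dz":-10,"hand":45},{"wx":0,"wy":0,"wz":0,"dx":0,"dy":0,"dz":-25,"hand":45},{"wx":0,"wy":0,"wz":0,"dx":0,"dy":0,"dz":-50,"hand":45},{"wx":0,"wy":0,"wz":0,"dx":0,"dy":0,"dz":-85,"hand":45},{"wx":0,"wy":0,"wz":0,"dx":0,"dy":0,"dz":-120,"hand":45},{"wx":0,"wy":0,"wz":0,"dx":0,"dy":0,"dz":-155,"hand":45},{"wx":0,"wy":0,"wz":0,"dx":0,"dy":0,"dz":-190,"hand":45},{"wx":0,"wy":0,"wz":0,"dx":30,"dy":0,"dz":-200,"hand":45}]' 50 | grep -E "posi|wrist"
python3 -m pendant '[{"wx":0,"wy":0,"wz":0,"dx":40,"dy":0,"dz":0,"hand":45},{"wx":0,"wy":0,"wz":0,"dx":80,"dy":0,"dz":0,"hand":45},{"wx":0,"wy":0,"wz":0,"dx":110,"dy":0,"dz":0,"hand":45},{"wx":0,"wy":0,"wz":0,"dx":110,"dy":0,"dz":0,"hand":45},{"wx":0,"wy":0,"wz":0,"dx":110,"dy":0,"dz":0,"hand":45},{"wx":0,"wy":0,"wz":0,"dx":110,"dy":0,"dz":0,"hand":45},{"wx":0,"wy":0,"wz":0,"dx":110,"dy":0,"dz":0,"hand":45},{"wx":0,"wy":0,"wz":0,"dx":110,"dy":0,"dz":0,"hand":45}]' 50 | grep -E "posi|wrist"
python3 - <<'E'
from h import *
c=capture("side"); b=c["color"][:,:,::-1]; cv2.imwrite("pics/side_end.png",cv2.resize(b[90:340,180:420],(576,600),interpolation=cv2.INTER_CUBIC))
t=capture("wrist"); P=cloud(t); H=P[...,2]; m=(np.hypot(P[...,0]-.634,P[...,1]-.015)<.02)&(H>.07); print("stylus top",np.nanmax(H[m]),P[m&(H>.112)].mean(0))
E
```

```text
position: [0.6333, 0.0158, 0.0778]
wrist_force: [0.5, 0.1, -0.3]
position: [0.6098, 0.011, 0.2834]
wrist_force: [-1.0, -0.4, -0.1]
position: [0.4975, -0.0104, 0.2778]
wrist_force: [-0.4, -0.1, -0.6]
stylus top 0.12016114097226599 [0.63320045 0.01512447 0.11753946]
```

View pics/side_end.png

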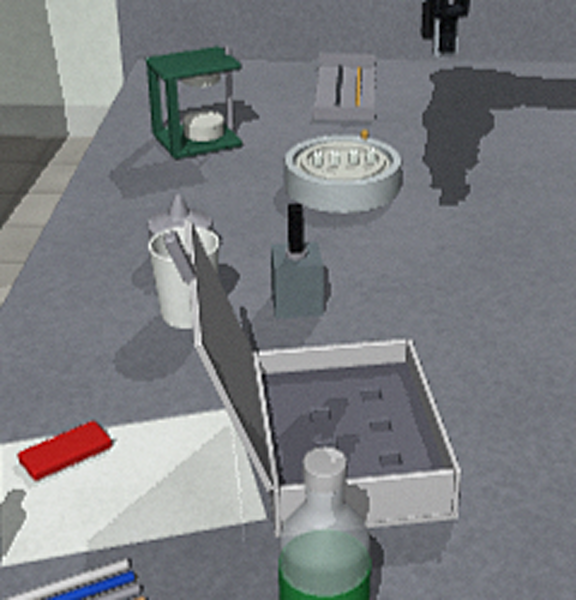

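The lid is open on its stop and the case is empty. The four teeth stand in the bed at (345,158), and the stylus sits fully in its holder at (297,240) with its top at about 119 mm. The cup, lamp and bottle are in place, so I'm handing in.

```bash
python3 -c "
from bench import finish_job; print(finish_job())"
```

```text
the job is handed in; nothing more can be done
None
```

I've handed the job in: the lid is open on its stop, all four teeth stand in the bed, the joint was traced once counter-clockwise from stud to stud at about 2.5 cm/s with no measurable contact force (tip about 2 mm above the joint floor by calculation), the stylus is fully back in its holder, and the cup, lamp and bottle were left alone.

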